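# Put the tile samples away

### The job

Put away all the tile samples: tip the tray by its brass bar so that the tiles under the clear cover slide down to the stops, lower it flat again, and lay every tile in the wooden box, whose flap you must first swing back until it stays open. When all the tiles are in, ease the flap down slowly by its handle until it is shut, without letting it slam (if it slips and slams, open it and ease it down again), and leave the tray lying flat and the pen pot, stapler and handbag where they are.

Things in the scene. Friction and masses are not known exactly. Their poses are not given: they have to be found in the camera images.
- tray_base: Fixed black base of a shallow tray (188 x 248 mm) hinged to it. Origin: centre, on the desk. x runs along the tray's lanes from the stop end (nearer the robot) to the handle end, y across, z up. Four lanes have centre lines at y = -90, -30, +30, +90 mm, each 56 mm wide between 10 mm high, 4 mm thick dividers. With the tray down its slick floor is level, 12 mm above the desk.
- tray_stop (a point): Mid width of the inner face of the stop wall at the lanes' low end (x = -86 mm in tray_base), at floor level. The wall is 10 mm high, 4 mm thick, with a 32 mm wide finger notch centred on each lane. Neither floor nor base reaches beyond x = -90 mm, so a finger can pass down outside a tile there. A tile against the stop has its centre at x = -63 mm, with 40 mm free from it to the cover.
- tray_cover (a point): Mid point of the top front edge of the clear cover (x = 0 in tray_base, 39 mm above the desk), which lies over the handle half, from x = 0 to +98 mm, its underside 24 mm above the tray floor. Tiles under it cannot be grasped. Tiles slide down the lanes by themselves when the tray is tilted beyond about 0.3 rad; 0.5 is ample.
- tray (a joint): Tilt of the tray about its hinge (0 = flat down, greater = handle end raised; stop at 0.8 rad). The hinge axis is along y of tray_base through point tray_hinge. The tray weighs 0.6 kg and falls back flat when let go.
- tray_bar (a point): Centre of the tray's brass handle: a bar 40 mm long (along y of tray_base), 16 mm thick, on a short stem at the end of the cover. It can be gripped over its two ends from above, the fingers closing along y; the hand can then stay upright while the bar turns between the pads. With the tray flat it lies 206 mm along x and 24 mm above the hinge, 36 mm above the desk.
- tray_hinge (a point): Point on the tray's hinge axis, at mid width: x = -90 mm in tray_base, 12 mm above the desk.
- sample_box: Fixed light-wood box, 130 x 170 mm outside (x by y), 60 mm high, walls and floor 5 mm thick, open above but for its flap. Origin: centre of its underside on the desk. x points from its front (nearer the robot) to the flap's hinge at the far rim, y along the hinge.
- flap (a joint): Angle of the box's wooden flap lid (6 mm thick, 0.25 kg) about its hinge on the far rim: 0 = shut, greater = open, stop at 2.1 rad. Gravity and a closing spring (0.02 N m/rad, unloaded at -0.5 rad) pull it shut with a slam from anywhere below about 1.85 rad; beyond that it leans back on its stop and stays open by itself. Holding it takes about 1 to 2 N at its bar.
- flap_bar (a point): Centre of the flap's brass handle: a bar 40 mm long (along y of sample_box), 16 mm thick, in the plane of the flap, 28 mm beyond its free edge and 158 mm from the hinge. It can be gripped over its two ends from above, the fingers closing along y; the hand can stay upright while the bar turns between the pads. Shut, it stands in front of the box, 64 mm above the desk.
- flap_hinge (a point): Point on the flap's hinge axis at mid width: x = +65 mm in sample_box, 61 mm above the desk. The bar moves about it on a circle in the box's x-z plane.
- pen_pot: Bystander: brass pen pot with pens, 80 mm across, 95 mm high (pens to 150 mm). Origin: centre of its underside.
- stapler: Bystander: red stapler, 45 x 140 x 46 mm. Origin: centre of its underside.
- handbag: Bystander: black-and-white striped stiff handbag, 78 x 198 mm, 140 mm high, 214 mm with its handle. Origin: centre of its underside.
- tile1_center (a point): Centre of a terracotta red-brown tile sample, 46 x 46 x 6 mm, about 35 g (x and y along its edges, z through its thickness). At the start it lies flat in one of the lanes under the cover, square to the lane. May be absent.
- tile2_center (a point): Centre of a glossy blue tile sample, 46 x 46 x 6 mm, about 35 g (x and y along its edges, z through its thickness). At the start it lies flat in one of the lanes under the cover, square to the lane. May be absent.
- tile3_center (a point): Centre of a dark wood-brown tile sample, 46 x 46 x 6 mm, about 35 g (x and y along its edges, z through its thickness). At the start it lies flat in one of the lanes under the cover, square to the lane. May be absent.
- tile4_center (a point): Centre of a pale marble tile sample, 46 x 46 x 6 mm, about 35 g (x and y along its edges, z through its thickness). At the start it lies flat in one of the lanes under the cover, square to the lane. May be absent.
There are look-alikes about, which are no part of the job. Leave any blue, purple or red look-alike of the sample_box alone.

How it is judged:
By the outcome, as a careful person would: the job done as asked, in the order asked, and still so for the second after the job is handed in, with the robot touching nothing.
Of tile1, tile2, tile3, tile4 only 3 to 4 are there at a start; the rules pass over those that are not, and their reading is None.
At some moment in a run one of tile1, tile2, tile3, tile4 may be knocked a few centimetres aside while the robot is not near it.
Once in a run the grip may slacken for a moment while it holds something.
It also fails if it takes over 210 s, if anything falls off the work surface, if the arm or the gripper's body presses on something with over 40 N, if the wrist force passes 120 N, or if a joint passes its speed limit or range.

### The arm

A 7-joint arm with a two-finger parallel gripper is mounted at the origin on the work surface. World frame = base frame: x ahead of the robot, y to its left, z up, the work surface at z = 0. Lengths are in mm, angles in rad, forces in N, time in s.
With the tool pointing down it reaches from about 425 to 925 mm from the base axis. Payload 6.8 kg.
Tool frame: the origin (TCP) lies midway between the tips of the shut fingers; the grasp point (between the pads) lies 19 mm behind it (ctrl.grasp_offset is the distance from the TCP to the grasp point, in mm); z points along the fingers, y is the direction in which the jaws open and shut (so a half turn about z gives the same grasp; the last joint's range is limited). The gripper opens to 88 mm and grips with 3 to 60 N. Pads are 20 mm wide; open, the fingers measure 115 mm over their backs; the gripper's body (75 mm by 178 mm) begins 61 mm behind the grasp point.
Start: joints at [-1.328, 0.477, 0.022, 1.555, -0.011, 1.109, -0.083], TCP at [231.96, 633.91, 222.664] pointing down, gripper open.
Joint ranges: [-2.96, 2.96], [-0.34, 2.1], [-1.41, 1.46], [0.24, 2.44], [-1.37, 4.51], [0.17, 1.92], [-2.96, 2.96]. Speed limits (rad/s): [2.39, 2.39, 3.14, 3.14, 3.14, 3.14, 3.14].

### API

Orientations are given as a unit quaternion [w, x, y, z].
In Python, from station import read_state, cams, ctrl, trace, pinpoint gives the robot as it stands.
- The arm moves only by the tool apply_moves, never from a script. Its arguments are lists of equal length, an entry for each row: "dp": the shift along the tool's x, y, z in mm, a list of three; "angular": the turn, a rotation vector about the tool's x, y, z in degrees, a list of three; "hand": the opening, from 0 (shut) to 1 (fully open). In form: {"dp": [[x, y, z], ...], "angular": [[rx, ry, rz], ...], "hand": [hand, ...]}. A call has exactly 5 rows; each row is the pose to reach, as a shift and turn from the pose commanded when the call began, along the tool's axes at that moment; what a row does not reach only later rows make up. A row lasts 1/10 s, in which the tool goes at most 50 mm and 8.59 degrees, less where a joint would pass 70% of its speed; a pose out of reach is approached as far as the arm can. A call with a gripper value outside its range is refused whole. The fingers move at their own pace and stop on an object; "newtons" is the grip in N (left out, the last holds). Time passes only in rows, so rows that repeat a pose let the fingers close, or fill a call up. It gives the time, the measured TCP pose, the force and the opening at its end, in the units of the state.
- read_state(): the state, without advancing time (a new reading comes with each control period).
- cams.camera(name): name is "scene" or "top" or "wrist"; returns a dict with "img" (480x640x3 uint8, blue, green, red), "fx", "fy", "cx", "cy" (pixels), "eye" and "rotation" of the camera in the world; the wrist camera has in their place "mount" (4x4, takes a point from camera to tool coordinates, whose origin is the TCP and whose axes are the flange's). Camera axes: x right, y down, z forward; pixel columns grow to the right and rows downward; lengths in mm; the calibration is good to about 2 mm. A picture is of the moment at which its call begins: read the wrist's pose just before it. There is no depth.
- ctrl.finish_job(): hands the job in, once; it reports no verdict.
Trained networks look in a picture, given as the dict that the camera call returned (one of the last four; its "shot" number tells which), for a name from the list of things; names that differ only in an ending like _2 or _b are one class to them, and where a whole thing is asked for, a point or a joint stands for the part that bears it (a point fixed in the world has none). Each returns a list of dicts, best first, with "conf" (0 to 1); they miss things now and then, are a little off and sometimes report something else, mostly with a low value. They report only what shows in the picture. A call takes as long as a camera call. They do not tell look-alikes from the thing itself.
- trace(name, picture): "pixels" (480x640 bool, what is visible of it).
- pinpoint(name, picture): "at" ([x, y, z] in mm, in world coordinates, good to about 4 mm: a listed point, or the origin of a listed thing).
The state is a dict: "clock": time; "qpos": joint angles; "joint_vel": joint speeds; "tau": joint torques, N m; "tcp_pos": TCP position; "eef_rot": TCP orientation; "ft_force": force on the tool from outside, world axes, zero at the start; "wrist_torque": the same for the moment, N m; "opening": finger opening in mm.
Only numpy, scipy, OpenCV 4.12 (cv2) and the standard library are available. Lean on these libraries where they do the work, as an engineer would, in place of code of your own. Each camera call takes 0.05 s, during which the arm holds its last target. There are 200 camera calls.

## Working session

There is one attempt and no reset: what is moved stays moved. The work goes in short steps, Python scripts to look and compute and a tool call to move; the robot and the scene stay as the last step left them, time stands still between calls to the robot, and variables do not carry over. Pictures are saved under pics/ and viewed, about 12 in all and at most 16, crops included, and the job is handed in when it is done.

Besides the shell and the picture viewer there is one more tool, called as name(argument=value, ...) on one line, values as JSON. apply_moves: Moves the arm, as the interface text tells. Its arguments: {"type":"object","properties":{"dp":{"type":"array"},"angular":{"type":"array"},"hand":{"type":"array"},"newtons":{"type":"number"}},"required":["dp","angular","hand"]}

```bash
ls; mkdir -p pics; cat > h.py <<'E'
import numpy as np, cv2
from station import read_state, cams, ctrl, trace, pinpoint
from scipy.spatial.transform import Rotation as R
def Rt(s): q=s["eef_rot"]; return R.from_quat([q[1],q[2],q[3],q[0]]).as_matrix()
def to_tool(target,s=None):
    s=s or read_state(); return Rt(s).T@(np.array(target)-np.array(s["tcp_pos"]))
def wcam(c,s):
    M=np.array(c["mount"]); A=Rt(s); return np.array(s["tcp_pos"])+A@M[:3,3], A@M[:3,:3]
def ray(c,u,v,z,eye=None,rot=None):
    eye=np.array(c["eye"]) if eye is None else eye; rot=np.array(c["rotation"]) if rot is None else rot
    d=rot@np.array([(u-c["cx"])/c["fx"],(v-c["cy"])/c["fy"],1]); return eye+d*(z-eye[2])/d[2]
E
python3 - <<'E'
from h import *
s=read_state(); print(s["clock"],s["tcp_pos"],s["eef_rot"],s["opening"],ctrl.grasp_offset); print(Rt(s).round(3))
for n in ["top","scene"]:
    c=cams.camera(n); cv2.imwrite(f"pics/{n}0.png",c["img"]); print(n,np.round(c["eye"]),np.round(c["rotation"],2).tolist(),c["fx"])
    for k in ["tray_base","tray_stop","tray_cover","tray_bar","tray_hinge","sample_box","flap_bar","flap_hinge","pen_pot","stapler","handbag","tile1_center","tile2_center","tile3_center","tile4_center"]:
        print(k,[(np.round(d["at"]).tolist(),round(d["conf"],2)) for d in pinpoint(k,c)][:3])
E
```

```text
pics
0.0 [231.77211046 633.33277682 221.70474712] [-9.61408805e-05  1.74492581e-01  9.84658097e-01 -8.72761211e-04] 88.28239294482086 18.700000000000003
[[-0.939  0.344 -0.   ]
 [ 0.344  0.939 -0.002]
 [-0.    -0.002 -1.   ]]
top [ 417.  -16. 1009.] [-0.04, 0.71, -0.7, 0.04] 444.7591112837889
tray_base [([512.0, 193.0, -2.0], 0.7)]
tray_stop [([430.0, 194.0, 13.0], 0.73)]
tray_cover [([517.0, 194.0, 39.0], 0.78)]
tray_bar [([639.0, 192.0, 39.0], 0.72), ([575.0, -445.0, 1.0], 0.24)]
tray_hinge [([425.0, 192.0, 12.0], 0.93), ([640.0, 194.0, 36.0], 0.23)]
sample_box [([808.0, -185.0, 3.0], 0.93), ([218.0, 308.0, 0.0], 0.83), ([510.0, -159.0, -1.0], 0.69)]
flap_bar [([131.0, 335.0, 67.0], 0.95), ([720.0, -148.0, 64.0], 0.84), ([418.0, -143.0, 63.0], 0.77)]
flap_hinge [([866.0, -220.0, 63.0], 0.85), ([578.0, -171.0, 62.0], 0.82), ([278.0, 294.0, 61.0], 0.75)]
pen_pot [([762.0, 41.0, -3.0], 0.94)]
stapler [([577.0, -445.0, -1.0], 0.57)]
handbag [([647.0, 450.0, -1.0], 0.98)]
tile1_center [([645.0, 448.0, -2.0], 0.44)]
tile2_center []
tile3_center []
tile4_center []
scene [ 804.  585. 1178.
[... 153 characters left out ...]
, 38.0], 0.69)]
tray_bar [([634.0, 199.0, 42.0], 0.84), ([644.0, 448.0, 4.0], 0.56)]
tray_hinge [([423.0, 193.0, 12.0], 0.94), ([437.0, 194.0, 13.0], 0.3)]
sample_box [([811.0, -188.0, -3.0], 0.85), ([283.0, -246.0, 2.0], 0.81), ([218.0, 313.0, 1.0], 0.79)]
flap_bar [([721.0, -144.0, 65.0], 0.97)]
flap_hinge [([866.0, -216.0, 62.0], 0.89), ([574.0, -170.0, 60.0], 0.85), ([278.0, 290.0, 64.0], 0.82)]
pen_pot [([759.0, 44.0, 0.0], 0.57), ([519.0, 192.0, 38.0], 0.43)]
stapler [([581.0, -442.0, -1.0], 0.94), ([421.0, -140.0, 62.0], 0.52)]
handbag [([643.0, 449.0, 2.0], 0.89), ([758.0, 46.0, -1.0], 0.35)]
tile1_center []
tile2_center []
tile3_center []
tile4_center [([420.0, -143.0, 64.0], 0.61)]
```

View pics/top0.png

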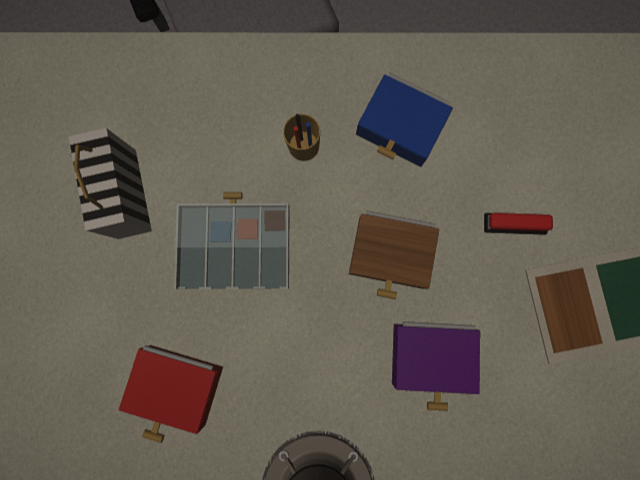

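View pics/scene0.png

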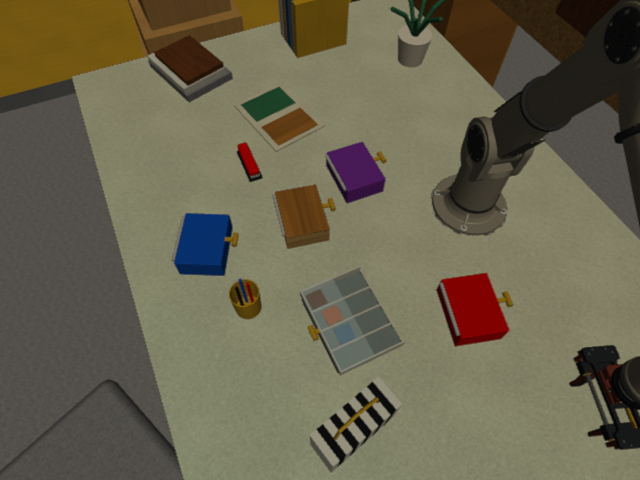

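The top view shows the wooden box at about (394,250) px. The tray is at about (232,245) px with a wood-brown, a terracotta and a blue tile under its cover; I see no marble tile. The blue, purple and red boxes are look-alikes. I'll approach the tray bar and look from there.

apply_moves(dp=[[-39,-19,0],[-78,-37,0],[-117,-56,0],[-156,-75,0],[-194,-93,0]], angular=[[0,0,-4],[0,0,-8],[0,0,-12],[0,0,-16],[0,0,-20.1]], hand=[1,1,1,1,1])

```text
clock: 2.1
tcp_pos: [383.4, 478.4, 222.8]
eef_rot: [0.0, -0.001, 1.0, 0.0]
ft_force: [0.6, 0.3, -0.4]
opening: 88.2
```

apply_moves(dp=[[-30,-35,0],[-60,-70,0],[-90,-105,0],[-120,-140,0],[-150,-175,0]], angular=[[0,0,0],[0,0,0],[0,0,0],[0,0,0],[0,0,0]], hand=[1,1,1,1,1])

```text
clock: 2.6
tcp_pos: [533.3, 303.4, 222.9]
eef_rot: [0.0, -0.0, 1.0, 0.0]
ft_force: [0.4, -0.2, 0.3]
opening: 87.9
```

```bash
sed -i 's/^def Rt/def Q(q): return R.from_quat([q[1],q[2],q[3],q[0]]).as_matrix()\ndef Rt/; s/rot=np.array(c\["rotation"\]) if/rot=Q(c["rotation"]) if/' h.py
python3 - <<'E'
from h import *
s=read_state(); c=cams.camera("wrist"); e,r=wcam(c,s)
print(s["tcp_pos"],Rt(s).round(3).tolist(),e,r.round(2).tolist(),np.round(c["mount"],2).tolist(),c["fx"])
cv2.imwrite("pics/w1.png",c["img"])
for k in ["tray_base","tray_stop","tray_cover","tray_bar","tray_hinge","tile1_center","tile2_center","tile3_center","tile4_center"]:
        print(k,[(np.round(d["at"]).tolist(),round(d["conf"],2)) for d in pinpoint(k,c)][:3])
E
```

```text
[533.25131006 303.402051   222.92822119] [[-1.0, -0.0, 0.0], [-0.0, 1.0, 0.0], [-0.0, 0.0, -1.0]] [450.74421666 302.79527465 384.9354144 ] [[0.0, 0.95, 0.3], [1.0, -0.0, -0.0], [-0.0, 0.3, -0.95]] [[-0.0, -0.95, -0.3, 82.44], [1.0, -0.0, -0.0, -0.54], [0.0, -0.3, 0.95, -162.04], [0.0, 0.0, 0.0, 1.0]] 419.93959379546544
tray_base []
tray_stop [([432.0, 194.0, 10.0], 0.81)]
tray_cover [([517.0, 192.0, 41.0], 0.59)]
tray_bar []
tray_hinge [([426.0, 190.0, 12.0], 0.65)]
tile1_center []
tile2_center []
tile3_center []
tile4_center []
```

apply_moves(dp=[[-20,-22,0],[-40,-44,0],[-60,-66,0],[-80,-88,0],[-87,-109,0]], angular=[[0,0,0],[0,0,0],[0,0,0],[0,0,0],[0,0,0]], hand=[1,1,1,1,1])

```text
clock: 3.6
tcp_pos: [620.5, 195.3, 222.5]
eef_rot: [0.0, -0.0, 1.0, -0.0]
ft_force: [0.4, -0.3, 0.7]
opening: 87.8
```

```bash
python3 - <<'E'
from h import *
s=read_state(); c=cams.camera("wrist"); e,r=wcam(c,s)
print(s["tcp_pos"]); cv2.imwrite("pics/w1.png",c["img"])
for k in ["tray_base","tray_stop","tray_cover","tray_bar","tray_hinge","tile1_center","tile2_center","tile3_center","tile4_center"]:
        print(k,[(np.round(d["at"]).tolist(),round(d["conf"],2)) for d in pinpoint(k,c)][:3])
t=trace("tray_bar",c)
for d in t[:1]:
    m=d["pixels"]; print(d["conf"],m.sum()); 
    p=cv2.minAreaRect(np.argwhere(m)[:,::-1].astype(np.float32)); print(p)
    for q in cv2.boxPoints(p): print(ray(c,*q,40,e,r).round(1))
E
```

```text
[620.49282467 195.33376397 222.53679599]
tray_base [([519.0, 192.0, 4.0], 0.6)]
tray_stop []
tray_cover [([519.0, 196.0, 39.0], 0.8)]
tray_bar []
tray_hinge []
tile1_center []
tile2_center []
tile3_center []
tile4_center []
0.85 66646
((321.0, 118.5), (237.0, 334.0), 90.0)
[461.6  71.3  40. ]
[461.8 314.4  40. ]
[641.9 335.5  40. ]
[641.8  49.3  40. ]
```

View pics/w1.png

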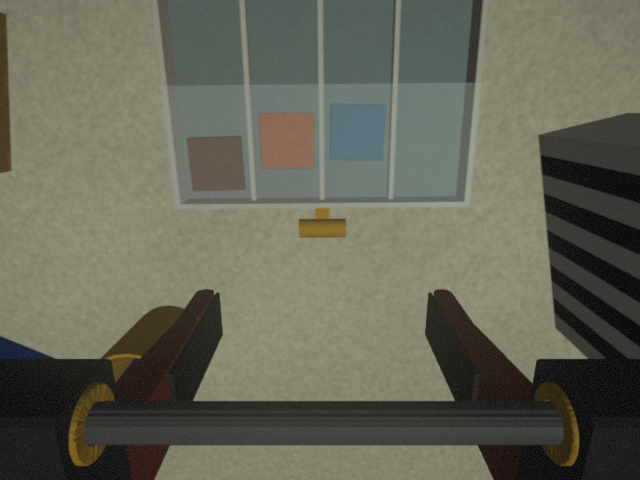

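The wrist view shows the bar at (322,228) px, which is about (636,196) in world. It also shows three tiles, wood-brown, terracotta and blue; the y=+90 lane is empty. Descending to grip the bar.

apply_moves(dp=[[-15.5,1,45],[-15.5,1,90],[-15.5,1,135],[-15.5,1,175],[-15.5,1,202]], angular=[[0,0,0],[0,0,0],[0,0,0],[0,0,0],[0,0,0]], hand=[1,1,1,1,1])

```text
clock: 4.65
tcp_pos: [633.0, 196.9, 17.5]
eef_rot: [-0.002, -0.0, 1.0, -0.001]
ft_force: [0.1, 0.9, -0.4]
opening: 87.5
```

apply_moves(dp=[[0,0,0],[0,0,0],[0,0,0],[0,0,0],[0,0,0]], angular=[[0,0,0],[0,0,0],[0,0,0],[0,0,0],[0,0,0]], hand=[0.3,0.3,0.3,0.3,0.3], newtons=25)

```text
clock: 5.15
tcp_pos: [635.6, 197.3, 22.3]
eef_rot: [0.001, 0.0, 1.0, 0.0]
ft_force: [-0.3, -0.6, 0.5]
opening: 51.1
```

apply_moves(dp=[[0,0,0],[0,0,0],[0,0,0],[0,0,0],[0,0,0]], angular=[[0,0,0],[0,0,0],[0,0,0],[0,0,0],[0,0,0]], hand=[0.2,0.2,0.2,0.2,0.2], newtons=25)

```text
clock: 5.65
tcp_pos: [635.3, 194.8, 21.6]
eef_rot: [0.0, 0.001, 1.0, -0.001]
ft_force: [-1.8, -5.0, 6.0]
opening: 39.7
```

apply_moves(dp=[[1.7,-1,-10],[3.4,-1,-20.4],[6,-1,-30.5],[8.9,-1,-40.5],[12.4,-1,-50.3]], angular=[[0,0,0],[0,0,0],[0,0,0],[0,0,0],[0,0,0]], hand=[0.2,0.2,0.2,0.2,0.2])

```text
clock: 6.15
tcp_pos: [621.6, 194.7, 71.6]
eef_rot: [-0.0, 0.0, 1.0, -0.001]
ft_force: [1.1, -4.2, -4.3]
opening: 39.6
```

apply_moves(dp=[[3.9,0,-9.5],[8.4,0,-18.8],[13.2,0,-27.9],[24.2,0,-45.4],[29,0,-52]], angular=[[0,0,0],[0,0,0],[0,0,0],[0,0,0],[0,0,0]], hand=[0.2,0.2,0.2,0.2,0.2])

```text
clock: 6.65
tcp_pos: [591.5, 194.4, 124.0]
eef_rot: [-0.001, 0.0, 1.0, -0.001]
ft_force: [0.9, -5.8, -4.0]
opening: 39.6
```

apply_moves(dp=[[0,0,0],[0,0,0],[0,0,0],[0,0,0],[0,0,0]], angular=[[0,0,0],[0,0,0],[0,0,0],[0,0,0],[0,0,0]], hand=[0.2,0.2,0.2,0.2,0.2])

```text
clock: 7.15
tcp_pos: [592.2, 194.4, 123.2]
eef_rot: [-0.001, 0.0, 1.0, -0.001]
ft_force: [0.5, -6.2, -3.1]
opening: 39.8
```

apply_moves(dp=[[0,0,0],[0,0,0],[0,0,0],[0,0,0],[0,0,0]], angular=[[0,0,0],[0,0,0],[0,0,0],[0,0,0],[0,0,0]], hand=[0.2,0.2,0.2,0.2,0.2])

```text
clock: 7.65
tcp_pos: [592.2, 194.4, 123.2]
eef_rot: [-0.001, 0.0, 1.0, -0.001]
ft_force: [0.2, -5.9, -2.5]
opening: 39.7
```

```bash
python3 - <<'E'
from h import *
c=cams.camera("top"); i=c["img"][150:350,130:350]
w=cams.camera("wrist")["img"]
a=cv2.resize(i,(480,436)); b=cv2.resize(w,(320,240)); o=np.zeros((436,800,3),np.uint8); o[:,:480]=a; o[:240,480:]=b
cv2.imwrite("pics/t2.png",o)
E
```

```text
(no output)
```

View pics/t2.png

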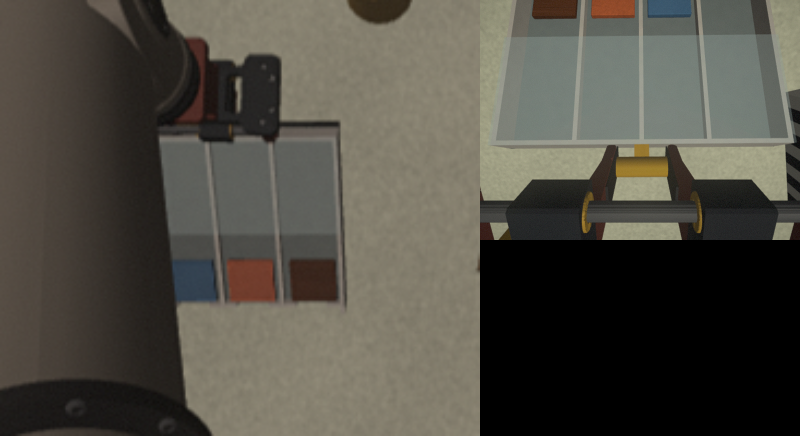

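All three tiles slid to the stops and the fourth lane is empty. Lowering the tray.

apply_moves(dp=[[-6.5,0,10],[-12,0,19],[-17,0,28],[-25,0,43],[-29,0,52]], angular=[[0,0,0],[0,0,0],[0,0,0],[0,0,0],[0,0,0]], hand=[0.2,0.2,0.2,0.2,0.2])

```text
clock: 8.25
tcp_pos: [621.6, 194.7, 70.5]
eef_rot: [-0.001, 0.0, 1.0, -0.001]
ft_force: [0.5, -4.5, -1.6]
opening: 40.1
```

apply_moves(dp=[[-3.5,0,10],[-6.4,0,20],[-9,0,30],[-10.8,0,40],[-12,0,47]], angular=[[0,0,0],[0,0,0],[0,0,0],[0,0,0],[0,0,0]], hand=[0.2,0.2,0.2,0.2,0.2])

```text
clock: 8.75
tcp_pos: [633.3, 194.8, 23.7]
eef_rot: [-0.001, 0.0, 1.0, -0.001]
ft_force: [-0.4, -5.0, -1.9]
opening: 39.7
```

apply_moves(dp=[[-0.5,0,2],[-0.5,0,4],[-0.5,0,4],[-0.5,0,4],[-0.5,0,4]], angular=[[0,0,0],[0,0,0],[0,0,0],[0,0,0],[0,0,0]], hand=[0.2,0.2,0.2,0.2,0.2])

```text
clock: 9.25
tcp_pos: [633.5, 194.9, 22.9]
eef_rot: [-0.001, 0.0, 1.0, -0.001]
ft_force: [-7.7, -7.6, 18.3]
opening: 39.5
```

apply_moves(dp=[[0,0,-3],[0,0,-3],[0,0,-3],[0,0,-3],[0,0,-3]], angular=[[0,0,0],[0,0,0],[0,0,0],[0,0,0],[0,0,0]], hand=[1,1,1,1,1])

```text
clock: 9.75
tcp_pos: [634.6, 196.3, 22.8]
eef_rot: [-0.0, -0.0, 1.0, 0.0]
ft_force: [0.6, 0.6, -0.4]
opening: 76.3
```

apply_moves(dp=[[0,0,-30],[0,0,-70],[0,0,-110],[0,0,-150],[0,0,-190]], angular=[[0,0,0],[0,0,0],[0,0,0],[0,0,0],[0,0,0]], hand=[1,1,1,1,1])

```text
clock: 10.25
tcp_pos: [634.5, 195.9, 214.4]
eef_rot: [-0.0, 0.0, 1.0, 0.0]
ft_force: [0.2, 0.3, -0.3]
opening: 87.7
```

apply_moves(dp=[[21,-34,-3],[42,-68,-6],[63,-101,-9],[84,-135,-12],[105,-169,-14]], angular=[[0,0,0],[0,0,0],[0,0,0],[0,0,0],[0,0,0]], hand=[1,1,1,1,1])

```text
clock: 10.75
tcp_pos: [528.8, 25.8, 227.1]
eef_rot: [0.0, -0.0, 1.0, 0.0]
ft_force: [0.8, 0.3, 0.1]
opening: 87.7
```

apply_moves(dp=[[21,-34,0],[42,-68,0],[63,-101,0],[84,-135,0],[105,-169,0]], angular=[[0,0,2],[0,0,4],[0,0,6],[0,0,8],[0,0,9.7]], hand=[1,1,1,1,1])

```text
clock: 11.25
tcp_pos: [423.7, -143.2, 227.0]
eef_rot: [0.0, 0.085, 0.996, 0.0]
ft_force: [0.5, -0.2, -0.5]
opening: 87.6
```

apply_moves(dp=[[0,0,0],[0,0,0],[0,0,0],[0,0,0],[0,0,0]], angular=[[0,0,0],[0,0,0],[0,0,0],[0,0,0],[0,0,0]], hand=[1,1,1,1,1])

```text
clock: 11.75
tcp_pos: [425.3, -141.2, 226.8]
eef_rot: [-0.0, 0.084, 0.997, 0.0]
ft_force: [-0.5, 0.4, -0.5]
opening: 87.4
```

```bash
python3 - <<'E'
from h import *
s=read_state(); c=cams.camera("wrist"); e,r=wcam(c,s)
print(s["tcp_pos"],Rt(s).round(3).tolist(),s["qpos"]); cv2.imwrite("pics/w3.png",c["img"])
for k in ["sample_box","flap_bar","flap_hinge"]:
        print(k,[(np.round(d["at"]).tolist(),round(d["conf"],2)) for d in pinpoint(k,c)][:3])
h=cv2.cvtColor(c["img"],cv2.COLOR_BGR2HSV); print(e,h[235,320])
c=cams.camera("top")
for k in ["tile1_center","tile2_center","tile3_center","tile4_center","flap_hinge","flap_bar"]:
        print(k,[(np.round(d["at"]).tolist(),round(d["conf"],2)) for d in pinpoint(k,c)][:3])
E
```

```text
[ 425.305102   -141.16950865  226.82458977] [[-0.986, 0.166, -0.0], [0.166, 0.986, 0.0], [0.0, -0.0, -1.0]] [-0.11048396  0.08663444  0.31244914  2.08443978 -0.03211411  0.97516451
  1.62245164]
sample_box [([507.0, -156.0, 4.0], 0.82), ([283.0, -251.0, 2.0], 0.68)]
flap_bar [([420.0, -138.0, 62.0], 0.58)]
flap_hinge [([349.0, -245.0, 58.0], 0.57)]
[ 344.05852107 -127.89716298  388.88449976] [ 22 183 159]
tile1_center [([458.0, 162.0, 11.0], 0.7)]
tile2_center [([455.0, 224.0, 18.0], 0.72)]
tile3_center [([455.0, 105.0, 20.0], 0.92), ([574.0, -445.0, -2.0], 0.62)]
tile4_center []
flap_hinge [([867.0, -218.0, 62.0], 0.86), ([576.0, -171.0, 63.0], 0.8), ([281.0, 296.0, 60.0], 0.66)]
flap_bar [([722.0, -147.0, 65.0], 0.88), ([421.0, -143.0, 61.0], 0.67), ([129.0, 335.0, 67.0], 0.66)]
```

View pics/w3.png

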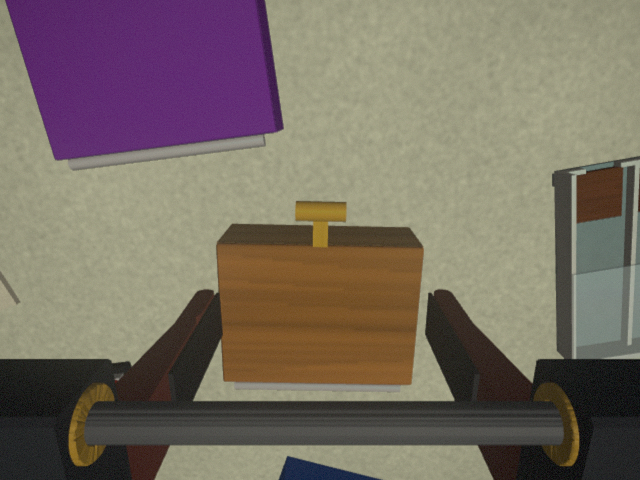

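The bar is at (320,211) px, which is about (420.5,-140.5), and the tool is square to the box. The tiles look to be at the stops. Gripping the flap bar.

apply_moves(dp=[[5,0,40],[5,0,80],[5,0,120],[5,0,155],[5,0,180]], angular=[[0,0,0],[0,0,0],[0,0,0],[0,0,0],[0,0,0]], hand=[1,1,1,1,1])

```text
clock: 12.8
tcp_pos: [419.0, -141.1, 45.0]
eef_rot: [-0.001, 0.084, 0.996, -0.0]
ft_force: [0.7, 0.4, 0.0]
opening: 87.8
```

apply_moves(dp=[[0,0,0],[0,0,0],[0,0,0],[0,0,0],[0,0,0]], angular=[[0,0,0],[0,0,0],[0,0,0],[0,0,0],[0,0,0]], hand=[0.3,0.3,0.3,0.3,0.3], newtons=20)

```text
clock: 13.3
tcp_pos: [420.7, -141.3, 48.0]
eef_rot: [0.001, 0.085, 0.996, 0.0]
ft_force: [-0.9, 0.5, -0.1]
opening: 51.4
```

apply_moves(dp=[[0,0,0],[0,0,0],[0,0,0],[0,0,0],[0,0,0]], angular=[[0,0,0],[0,0,0],[0,0,0],[0,0,0],[0,0,0]], hand=[0.2,0.2,0.2,0.2,0.2])

```text
clock: 13.8
tcp_pos: [420.1, -142.7, 47.3]
eef_rot: [0.001, 0.085, 0.996, -0.001]
ft_force: [-0.9, -5.2, 1.1]
opening: 40.0
```

```bash
python3 - <<'E'
import numpy as np
t=np.linspace(0,2.05,16); p=np.c_[158*np.cos(t)-3*np.sin(t)-158,0*t,-(158*np.sin(t)+3*np.cos(t)-3)]
for k in range(3): print((p[5*k+1:5*k+6]-p[5*k]).round(0).tolist())
E
```

```text
[[-2.0, 0.0, -21.0], [-7.0, 0.0, -43.0], [-14.0, 0.0, -63.0], [-25.0, 0.0, -82.0], [-37.0, 0.0, -99.0]]
[[-15.0, 0.0, -15.0], [-32.0, 0.0, -29.0], [-51.0, 0.0, -40.0], [-71.0, 0.0, -48.0], [-92.0, 0.0, -53.0]]
[[-21.0, 0.0, -3.0], [-43.0, 0.0, -2.0], [-64.0, 0.0, 1.0], [-85.0, 0.0, 8.0], [-105.0, 0.0, 17.0]]
```

apply_moves(dp=[[-2,-1,-21],[-7,-1,-43],[-14,-1,-63],[-25,-1,-82],[-37,-1,-99]], angular=[[0,0,0],[0,0,0],[0,0,0],[0,0,0],[0,0,0]], hand=[0.2,0.2,0.2,0.2,0.2])

```text
clock: 14.3
tcp_pos: [455.6, -149.4, 146.8]
eef_rot: [-0.0, 0.085, 0.996, -0.0]
ft_force: [1.4, -4.1, -5.3]
opening: 39.7
```

apply_moves(dp=[[-15,0,-15],[-32,0,-29],[-51,0,-40],[-71,0,-48],[-92,0,-53]], angular=[[0,0,0],[0,0,0],[0,0,0],[0,0,0],[0,0,0]], hand=[0.2,0.2,0.2,0.2,0.2])

```text
clock: 14.8
tcp_pos: [546.4, -166.7, 200.5]
eef_rot: [-0.0, 0.086, 0.996, -0.001]
ft_force: [-3.1, -5.8, 3.3]
opening: 40.1
```

apply_moves(dp=[[-21,0,-3],[-43,0,-2],[-64,0,1],[-85,0,8],[-103,0,16]], angular=[[0,0,0],[0,0,0],[0,0,0],[0,0,0],[0,0,0]], hand=[0.2,0.2,0.2,0.2,0.2])

```text
clock: 15.3
tcp_pos: [650.4, -186.5, 185.3]
eef_rot: [0.003, 0.086, 0.996, -0.003]
ft_force: [0.6, -8.7, 5.8]
opening: 39.7
```

apply_moves(dp=[[0,0,0],[0,0,0],[0,0,0],[0,0,0],[0,0,0]], angular=[[0,0,0],[0,0,0],[0,0,0],[0,0,0],[0,0,0]], hand=[0.2,0.2,0.2,0.2,0.2])

```text
clock: 15.8
tcp_pos: [649.8, -186.4, 185.4]
eef_rot: [0.003, 0.086, 0.996, -0.003]
ft_force: [2.1, -8.1, 6.3]
opening: 39.9
```

apply_moves(dp=[[0,0,0],[0,0,0],[0,0,0],[0,0,0],[0,0,-2]], angular=[[0,0,0],[0,0,0],[0,0,0],[0,0,0],[0,0,0]], hand=[0.9,0.9,0.9,0.9,0.9])

```text
clock: 16.3
tcp_pos: [648.0, -180.6, 184.4]
eef_rot: [-0.001, 0.084, 0.996, 0.0]
ft_force: [0.2, -1.7, 0.8]
opening: 76.1
```

apply_moves(dp=[[0,0,-20],[0,0,-45],[0,0,-70],[40,0,-80],[80,0,-80]], angular=[[0,0,0],[0,0,0],[0,0,0],[0,0,0],[0,0,0]], hand=[0.9,0.9,0.9,0.9,0.9])

```text
clock: 16.8
tcp_pos: [570.0, -167.9, 266.5]
eef_rot: [0.002, 0.084, 0.996, -0.0]
ft_force: [-1.0, -0.6, -0.3]
opening: 78.9
```

```bash
python3 - <<'E'
from h import *
s=read_state();print(s["tcp_pos"],s["qpos"])
c=cams.camera("top"); w=cams.camera("scene")
o=np.hstack([cv2.resize(c["img"][150:350,130:480],(560,320))]); w2=cv2.resize(w["img"][150:400,220:420],(256,320))
cv2.imwrite("pics/t4.png",np.hstack([o[:, :],w2])[:, :800])
E
```

```text
[ 569.99431958 -167.88005775  266.52878475] [-0.08565956  0.3106686   0.33892078  1.72553678 -0.11300328  1.12133102
  1.68910048]
```

View pics/t4.png

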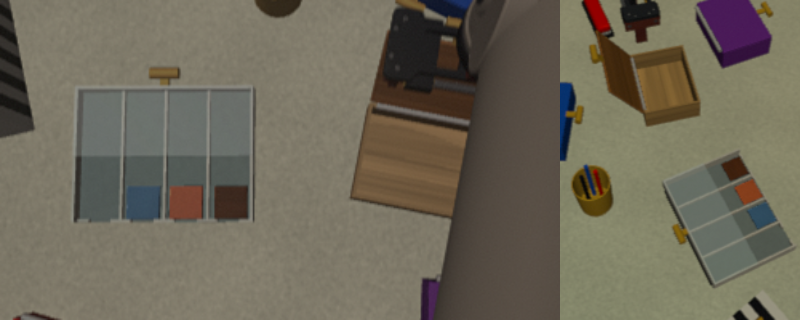

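The flap is open and staying, the tray is flat and the three tiles are against the stops. Moving to the brown tile and turning the jaws along the lane.

apply_moves(dp=[[16,25,0],[31,50,0],[47,75,0],[62,100,0],[78,125,0]], angular=[[0,0,8],[0,0,16],[0,0,24],[0,0,32],[0,0,40.2]], hand=[0.9,0.9,0.9,0.8,0.8])

```text
clock: 17.4
tcp_pos: [513.8, -30.2, 265.1]
eef_rot: [0.0, 0.424, 0.906, 0.0]
ft_force: [-0.3, 1.9, 0.4]
opening: 71.0
```

apply_moves(dp=[[28,9,10],[56,18,20],[84,27,30],[112,36,40],[140.7,44.9,46]], angular=[[0,0,8],[0,0,16],[0,0,24],[0,0,32],[0,0,40.2]], hand=[0.8,0.8,0.8,0.8,0.8])

```text
clock: 17.9
tcp_pos: [457.1, 106.3, 218.5]
eef_rot: [-0.0, 0.71, 0.704, -0.0]
ft_force: [-0.8, 0.1, 0.4]
opening: 70.2
```

apply_moves(dp=[[0,0,0],[0,0,0],[0,0,0],[0,0,0],[0,0,0]], angular=[[0,0,0],[0,0,0],[0,0,0],[0,0,0],[0,0,0]], hand=[0.8,0.8,0.8,0.8,0.8])

```text
clock: 18.4
tcp_pos: [457.8, 104.2, 219.1]
eef_rot: [0.0, 0.708, 0.706, 0.0]
ft_force: [-0.3, -0.6, 0.4]
opening: 70.4
```

```bash
cat > tiles.py <<'E'
from h import *
def tiles(name):
    s=read_state(); c=cams.camera("wrist"); e,r=wcam(c,s); print(s["tcp_pos"],Rt(s)[:2,:2].round(3).tolist(),s["qpos"].round(2)); cv2.imwrite(f"pics/{name}.png",c["img"])
    for k in range(1,5):
        for d in trace(f"tile{k}_center",c)[:2]:
            m=d["pixels"]; p=cv2.minAreaRect(np.argwhere(m)[:,::-1].astype(np.float32))
            print(k,round(d["conf"],2),m.sum(),"px",np.round(p[0]),"ctr",ray(c,*p[0],18,e,r).round(1),[ray(c,*q,18,e,r).round(0)[:2].tolist() for q in cv2.boxPoints(p)])
    return c,e,r
E
python3 -c "
from tiles import *
tiles('w5')"
```

```text
[457.83878442 104.22458361 219.13332911] [[0.003, 1.0], [1.0, -0.003]] [-0.66  0.14  0.34  2.05 -0.05  0.96 -0.3 ]
1 0.75 1653 px [384. 144.] ctr [509.6 158.5  18. ] [[496.0, 181.0], [521.0, 181.0], [523.0, 135.0], [498.0, 135.0]]
2 0.7 3642 px [319.  62.] ctr [455.1 222.7  18. ] [[433.0, 246.0], [478.0, 245.0], [479.0, 199.0], [431.0, 199.0]]
3 0.74 2568 px [321. 210.] ctr [456.5 101.6  18. ] [[433.0, 78.0], [434.0, 124.0], [479.0, 124.0], [479.0, 78.0]]
3 0.4 53111 px [424. 126.] ctr [541.9 173.   18. ] [[428.0, 267.0], [643.0, 266.0], [678.0, 61.0], [421.0, 62.0]]
```

View pics/w5.png

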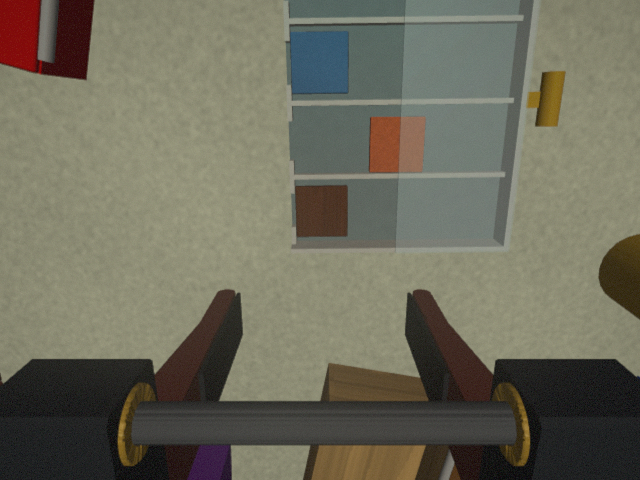

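The terracotta tile has been knocked back: it shows at (397,145) px, half under the cover. Brown (321,210) and blue (319,62) are still at the stops. I'll take brown and blue first, then tip the tray again for the terracotta.

apply_moves(dp=[[-1,-1,45],[-1,-1,90],[-1,-1,135],[-1,-1,165],[-1,-1,185]], angular=[[0,0,0],[0,0,0],[0,0,0],[0,0,0],[0,0,0]], hand=[0.8,0.8,0.8,0.8,0.8])

```text
clock: 19.15
tcp_pos: [455.2, 103.6, 31.7]
eef_rot: [-0.0, 0.708, 0.707, -0.001]
ft_force: [0.3, -0.0, 0.9]
opening: 70.3
```

apply_moves(dp=[[0,0,8],[0,0,14],[0,0,17],[0,0,19],[0,0,19.5]], angular=[[0,0,0],[0,0,0],[0,0,0],[0,0,0],[0,0,0]], hand=[0.8,0.8,0.8,0.8,0.8])

```text
clock: 19.65
tcp_pos: [456.9, 104.3, 15.0]
eef_rot: [0.0, 0.708, 0.707, 0.001]
ft_force: [0.4, -0.6, -0.5]
opening: 70.3
```

apply_moves(dp=[[0,0,0],[0,0,0],[0,0,0],[0,0,0],[0,0,0]], angular=[[0,0,0],[0,0,0],[0,0,0],[0,0,0],[0,0,0]], hand=[0.4,0.4,0.4,0.4,0.4], newtons=20)

```text
clock: 20.15
tcp_pos: [456.5, 104.1, 14.7]
eef_rot: [0.0, 0.708, 0.706, 0.0]
ft_force: [-1.7, -0.2, 3.5]
opening: 45.8
```

apply_moves(dp=[[0,0,0],[0,0,0],[0,0,-10],[0,0,-25],[0,0,-45]], angular=[[0,0,0],[0,0,0],[0,0,0],[0,0,0],[0,0,0]], hand=[0.4,0.4,0.4,0.4,0.4])

```text
clock: 20.65
tcp_pos: [455.6, 103.7, 59.8]
eef_rot: [-0.0, 0.708, 0.706, -0.001]
ft_force: [-0.3, 0.2, 1.0]
opening: 45.2
```

Brown tile held (45 mm). Carrying it to the box, aiming at (479,-186).

apply_moves(dp=[[-15,2,-30],[-45,4,-60],[-80,7,-70],[-115,10,-70],[-145,12,-70]], angular=[[0,0,-8],[0,0,-16],[0,0,-24],[0,0,-32],[0,0,-40.2]], hand=[0.4,0.4,0.4,0.4,0.4])

```text
clock: 21.15
tcp_pos: [468.2, -42.8, 130.6]
eef_rot: [0.001, 0.42, 0.908, 0.0]
ft_force: [0.3, -0.2, -1.2]
opening: 45.5
```

apply_moves(dp=[[-24,-17,0],[-47,-34,0],[-71,-51,0],[-95,-68,0],[-118.3,-84.6,0]], angular=[[0,0,-8],[0,0,-16],[0,0,-24],[0,0,-32],[0,0,-40.2]], hand=[0.4,0.4,0.4,0.4,0.4])

```text
clock: 21.65
tcp_pos: [479.2, -187.3, 129.8]
eef_rot: [-0.0, 0.082, 0.997, -0.0]
ft_force: [-0.3, 0.1, -0.8]
opening: 45.5
```

apply_moves(dp=[[0,0,0],[0,0,0],[0,0,0],[0,0,0],[0,0,0]], angular=[[0,0,0],[0,0,0],[0,0,0],[0,0,0],[0,0,0]], hand=[0.4,0.4,0.4,0.4,0.4])

```text
clock: 22.15
tcp_pos: [479.7, -184.9, 129.5]
eef_rot: [-0.0, 0.084, 0.996, 0.0]
ft_force: [-1.4, 0.7, 0.4]
opening: 45.8
```

```bash
python3 -c "
from h import *
s=read_state(); print(s['tcp_pos'],s['opening'],Rt(s).round(3).tolist()); c=cams.camera('wrist'); cv2.imwrite('pics/w6.png',c['img'])"
```

```text
[ 479.71517129 -184.88935523  129.48791161] 45.77473299140634 [[-0.986, 0.167, -0.0], [0.167, 0.986, 0.0], [0.0, 0.0, -1.0]]
```

View pics/w6.png

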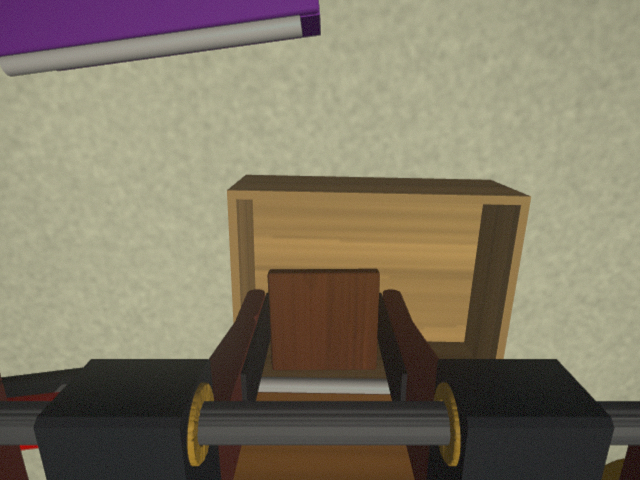

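The brown tile hangs over the box's left front part, clear of the walls. Lowering and releasing.

apply_moves(dp=[[0,0,35],[0,0,70],[0,0,95],[0,0,108],[0,0,117]], angular=[[0,0,0],[0,0,0],[0,0,0],[0,0,0],[0,0,0]], hand=[0.4,0.4,0.4,0.4,0.4])

```text
clock: 22.7
tcp_pos: [479.5, -185.6, 11.7]
eef_rot: [-0.0, 0.084, 0.996, 0.0]
ft_force: [0.3, -0.0, 0.2]
opening: 45.4
```

apply_moves(dp=[[0,0,0],[0,0,2],[0,0,2],[0,0,2],[0,0,2]], angular=[[0,0,0],[0,0,0],[0,0,0],[0,0,0],[0,0,0]], hand=[0.4,0.4,0.68,0.68,0.68])

```text
clock: 23.2
tcp_pos: [480.1, -186.1, 11.0]
eef_rot: [0.001, 0.085, 0.996, -0.0]
ft_force: [0.2, 0.5, 0.5]
opening: 59.2
```

apply_moves(dp=[[0,0,0],[0,0,-30],[0,0,-70],[0,0,-110],[0,0,-150]], angular=[[0,0,0],[0,0,0],[0,0,0],[0,0,0],[0,0,0]], hand=[0.68,0.68,0.68,0.68,0.68])

```text
clock: 23.7
tcp_pos: [479.3, -185.9, 162.1]
eef_rot: [-0.0, 0.085, 0.996, -0.0]
ft_force: [0.7, 0.4, -0.1]
opening: 59.7
```

apply_moves(dp=[[5,30,-10],[10,59,-20],[15,89,-30],[20,118,-39],[25,148,-39]], angular=[[0,0,8],[0,0,16],[0,0,24],[0,0,32],[0,0,40.2]], hand=[0.8,0.8,0.8,0.8,0.8])

```text
clock: 24.2
tcp_pos: [480.5, -34.8, 200.8]
eef_rot: [0.001, 0.425, 0.905, 0.001]
ft_force: [-0.1, -0.3, -0.1]
opening: 70.6
```

apply_moves(dp=[[32,24,0],[64,48.5,0],[95.5,73,0],[127.5,97,0],[159.3,121.4,0]], angular=[[0,0,8],[0,0,16],[0,0,24],[0,0,32],[0,0,40.2]], hand=[0.8,0.8,0.8,0.8,0.8])

```text
clock: 24.7
tcp_pos: [470.0, 163.3, 199.7]
eef_rot: [0.0, 0.706, 0.708, 0.0]
ft_force: [0.0, -0.2, 0.4]
opening: 70.2
```

apply_moves(dp=[[20,-5,0],[40,-9,0],[59.5,-13.5,0],[59.5,-13.5,0],[59.5,-13.5,0]], angular=[[0,0,0],[0,0,0],[0,0,0],[0,0,0],[0,0,0]], hand=[0.8,0.8,0.8,0.8,0.8])

```text
clock: 25.2
tcp_pos: [456.2, 220.9, 199.4]
eef_rot: [0.0, 0.703, 0.711, -0.0]
ft_force: [-0.2, -0.0, -0.1]
opening: 70.9
```

```bash
python3 -c "
from tiles import *
tiles('w7')"
```

```text
[456.23370711 220.87003199 199.41593327] [[-0.011, 1.0], [1.0, 0.011]] [-0.66  0.23  0.1   1.98 -0.03  0.93 -0.54]
1 0.73 1410 px [382. 281.] ctr [509.2 159.4  18. ] [[496.0, 136.0], [497.0, 183.0], [522.0, 182.0], [522.0, 135.0]]
2 0.61 2864 px [322. 209.] ctr [455.3 223.6  18. ] [[433.0, 246.0], [477.0, 246.0], [479.0, 201.0], [432.0, 200.0]]
```

apply_moves(dp=[[2,0,45],[2,0,90],[2,0,130],[2,0,155],[2,0,168]], angular=[[0,0,0],[0,0,0],[0,0,0],[0,0,0],[0,0,0]], hand=[0.8,0.8,0.8,0.8,0.8])

```text
clock: 25.95
tcp_pos: [455.3, 222.1, 29.3]
eef_rot: [-0.0, 0.704, 0.71, -0.002]
ft_force: [0.0, -0.8, -0.3]
opening: 70.4
```

apply_moves(dp=[[0,0,6],[0,0,11],[0,0,15],[0,0,16.5],[0,0,16.5]], angular=[[0,0,0],[0,0,0],[0,0,0],[0,0,0],[0,0,0]], hand=[0.8,0.8,0.8,0.8,0.8])

```text
clock: 26.45
tcp_pos: [456.6, 223.6, 15.4]
eef_rot: [0.0, 0.703, 0.711, 0.0]
ft_force: [-0.0, -0.0, 0.8]
opening: 70.0
```

apply_moves(dp=[[0,0,0],[0,0,0],[0,0,0],[0,0,0],[0,0,0]], angular=[[0,0,0],[0,0,0],[0,0,0],[0,0,0],[0,0,0]], hand=[0.4,0.4,0.4,0.4,0.4], newtons=20)

```text
clock: 26.95
tcp_pos: [456.3, 223.4, 15.1]
eef_rot: [-0.0, 0.703, 0.711, 0.0]
ft_force: [-0.5, -0.4, 2.9]
opening: 45.3
```

apply_moves(dp=[[0,0,0],[0,0,-5],[0,0,-20],[0,0,-50],[0,0,-90]], angular=[[0,0,0],[0,0,0],[0,0,0],[0,0,0],[0,0,0]], hand=[0.4,0.4,0.4,0.4,0.4])

```text
clock: 27.45
tcp_pos: [455.0, 222.6, 104.8]
eef_rot: [-0.0, 0.703, 0.711, -0.002]
ft_force: [0.8, -0.4, -0.6]
opening: 45.6
```

apply_moves(dp=[[-22,4,-15],[-44,8,-30],[-66,12,-30],[-88,16,-30],[-110,19,-30]], angular=[[0,0,-5],[0,0,-11],[0,0,-16],[0,0,-21],[0,0,-26.6]], hand=[0.4,0.4,0.4,0.4,0.4])

```text
clock: 27.95
tcp_pos: [476.5, 112.6, 135.4]
eef_rot: [0.0, 0.52, 0.854, 0.0]
ft_force: [-0.4, -0.4, -0.5]
opening: 45.4
```

apply_moves(dp=[[-22,-9,0],[-44.5,-18.4,0],[-67,-27.5,0],[-89,-36.7,0],[-111.3,-45.9,0]], angular=[[0,0,-5],[0,0,-11],[0,0,-16],[0,0,-21],[0,0,-26.6]], hand=[0.4,0.4,0.4,0.4,0.4])

```text
clock: 28.45
tcp_pos: [486.2, -7.5, 135.1]
eef_rot: [-0.0, 0.309, 0.951, -0.0]
ft_force: [0.1, 0.4, 0.1]
opening: 45.7
```

apply_moves(dp=[[-18,-22,0],[-36,-44.5,0],[-54,-67,0],[-71.4,-89,0],[-71.4,-89,0]], angular=[[0,0,-6.6],[0,0,-13],[0,0,-20],[0,0,-26.6],[0,0,-26.6]], hand=[0.4,0.4,0.4,0.4,0.4])

```text
clock: 28.95
tcp_pos: [490.9, -124.9, 135.1]
eef_rot: [0.0, 0.086, 0.996, -0.001]
ft_force: [-0.0, 0.5, -0.7]
opening: 45.5
```

```bash
python3 -c "
from h import *
s=read_state(); print(s['tcp_pos'],s['opening'],Rt(s).round(3).tolist()); c=cams.camera('wrist'); cv2.imwrite('pics/w8.png',c['img'])"
```

```text
[ 490.86726927 -124.92993763  135.12826715] 45.47196563677676 [[-0.985, 0.17, 0.0], [0.17, 0.985, -0.002], [-0.0, -0.002, -1.0]]
```

View pics/w8.png

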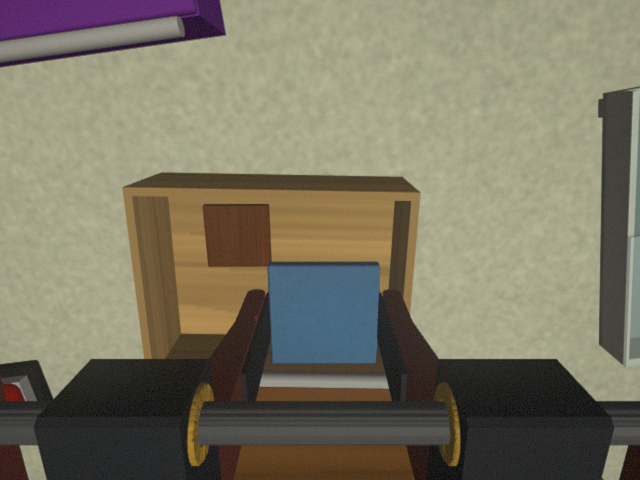

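Brown lies flat in the box. Blue is over the right part; lowering it.

apply_moves(dp=[[0,0,30],[0,0,70],[0,0,98],[0,0,112],[0,0,122]], angular=[[0,0,0],[0,0,0],[0,0,0],[0,0,0],[0,0,0]], hand=[0.4,0.4,0.4,0.4,0.4])

```text
clock: 29.5
tcp_pos: [490.8, -118.9, 11.7]
eef_rot: [-0.001, 0.084, 0.997, 0.0]
ft_force: [0.2, 0.4, -0.3]
opening: 45.7
```

apply_moves(dp=[[0,0,0],[0,0,1],[0,0,1],[0,0,1],[0,0,1]], angular=[[0,0,0],[0,0,0],[0,0,0],[0,0,0],[0,0,0]], hand=[0.4,0.4,0.66,0.66,0.66])

```text
clock: 30.0
tcp_pos: [491.9, -120.5, 12.6]
eef_rot: [0.001, 0.084, 0.996, -0.0]
ft_force: [-0.3, -0.0, 0.0]
opening: 57.7
```

apply_moves(dp=[[0,0,0],[0,0,-30],[0,0,-70],[0,0,-110],[0,0,-150]], angular=[[0,0,0],[0,0,0],[0,0,0],[0,0,0],[0,0,0]], hand=[0.66,0.66,0.66,0.66,0.66])

```text
clock: 30.5
tcp_pos: [491.1, -120.4, 163.6]
eef_rot: [-0.0, 0.084, 0.996, 0.0]
ft_force: [0.8, 0.7, -0.6]
opening: 57.7
```

apply_moves(dp=[[-9,33.5,0],[-18,67,0],[-27,101,0],[-36,134,0],[-44.6,167.8,0]], angular=[[0,0,-2],[0,0,-4],[0,0,-6],[0,0,-8],[0,0,-9.6]], hand=[1,1,1,1,1])

```text
clock: 31.0
tcp_pos: [563.8, 38.6, 162.2]
eef_rot: [0.0, -0.0, 1.0, -0.0]
ft_force: [0.6, -0.4, 0.2]
opening: 87.4
```

apply_moves(dp=[[-15,32,0],[-30,64,0],[-45,96,0],[-60,128,0],[-72,157,0]], angular=[[0,0,0],[0,0,0],[0,0,0],[0,0,0],[0,0,0]], hand=[1,1,1,1,1])

```text
clock: 31.5
tcp_pos: [635.9, 196.2, 161.9]
eef_rot: [-0.0, 0.0, 1.0, 0.0]
ft_force: [-0.2, 0.1, -1.2]
opening: 87.9
```

apply_moves(dp=[[0,0,0],[0,0,40],[0,0,80],[0,0,115],[0,0,141]], angular=[[0,0,0],[0,0,0],[0,0,0],[0,0,0],[0,0,0]], hand=[1,1,1,1,1])

```text
clock: 32.0
tcp_pos: [634.1, 192.8, 18.6]
eef_rot: [-0.001, 0.001, 1.0, -0.001]
ft_force: [0.4, -0.6, -0.1]
opening: 88.3
```

apply_moves(dp=[[0,0,0],[0,0,0],[0,0,0],[0,0,0],[0,0,0]], angular=[[0,0,0],[0,0,0],[0,0,0],[0,0,0],[0,0,0]], hand=[0.2,0.2,0.2,0.2,0.2], newtons=25)

```text
clock: 32.5
tcp_pos: [636.4, 194.8, 22.5]
eef_rot: [0.001, 0.0, 1.0, 0.0]
ft_force: [-0.6, 0.7, -0.3]
opening: 51.3
```

apply_moves(dp=[[0,0,0],[0,0,0],[0,0,0],[0,0,0],[0,0,0]], angular=[[0,0,0],[0,0,0],[0,0,0],[0,0,0],[0,0,0]], hand=[0.2,0.2,0.2,0.2,0.2])

```text
clock: 33.0
tcp_pos: [635.8, 194.8, 21.6]
eef_rot: [0.0, 0.0, 1.0, 0.0]
ft_force: [-1.3, -0.5, 5.7]
opening: 39.9
```

apply_moves(dp=[[1.7,0,-10],[3.4,0,-20.4],[6,0,-30.5],[8.9,0,-40.5],[12.4,0,-50.3]], angular=[[0,0,0],[0,0,0],[0,0,0],[0,0,0],[0,0,0]], hand=[0.2,0.2,0.2,0.2,0.2])

```text
clock: 33.5
tcp_pos: [622.2, 194.7, 72.0]
eef_rot: [-0.0, -0.0, 1.0, -0.0]
ft_force: [0.6, 0.6, -3.6]
opening: 39.8
```

apply_moves(dp=[[3.9,0,-9.5],[8.4,0,-18.8],[13.2,0,-27.9],[24.2,0,-45.4],[29,0,-52]], angular=[[0,0,0],[0,0,0],[0,0,0],[0,0,0],[0,0,0]], hand=[0.2,0.2,0.2,0.2,0.2])

```text
clock: 34.0
tcp_pos: [592.6, 194.4, 124.3]
eef_rot: [-0.001, 0.0, 1.0, -0.0]
ft_force: [-1.3, 1.1, -6.3]
opening: 39.7
```

apply_moves(dp=[[0,0,0],[0,0,0],[0,0,0],[0,0,0],[0,0,0]], angular=[[0,0,0],[0,0,0],[0,0,0],[0,0,0],[0,0,0]], hand=[0.2,0.2,0.2,0.2,0.2])

```text
clock: 34.5
tcp_pos: [593.9, 194.4, 122.7]
eef_rot: [-0.001, 0.0, 1.0, -0.0]
ft_force: [-2.0, 1.3, -5.1]
opening: 39.8
```

```bash
python3 -c "
from h import *
c=cams.camera('scene'); cv2.imwrite('pics/s9.png',cv2.resize(c['img'][160:400,200:440],(480,480)))
for d in pinpoint('tile1_center',c): print(d)"
```

```text
{'at': [451.6, 160.1, 27.6], 'conf': 0.56}
```

View pics/s9.png

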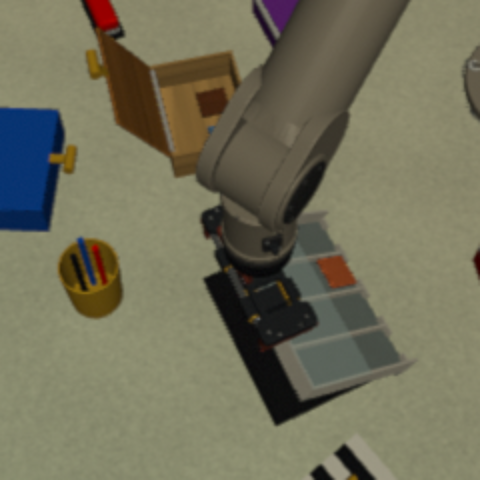

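The terracotta tile is at the stop again. Lowering.

apply_moves(dp=[[-6.5,0,10],[-12,0,19],[-17,0,28],[-25,0,43],[-29,0,52]], angular=[[0,0,0],[0,0,0],[0,0,0],[0,0,0],[0,0,0]], hand=[0.2,0.2,0.2,0.2,0.2])

```text
clock: 35.1
tcp_pos: [624.1, 194.7, 69.7]
eef_rot: [0.0, 0.0, 1.0, 0.0]
ft_force: [-0.5, 1.5, -2.1]
opening: 39.7
```

apply_moves(dp=[[-3.5,0,10],[-6.4,0,20],[-9,0,30],[-10.8,0,40],[-12,0,47]], angular=[[0,0,0],[0,0,0],[0,0,0],[0,0,0],[0,0,0]], hand=[0.2,0.2,0.2,0.2,0.2])

```text
clock: 35.6
tcp_pos: [635.6, 194.8, 23.5]
eef_rot: [0.0, 0.0, 1.0, 0.0]
ft_force: [0.5, 1.4, -1.6]
opening: 39.8
```

apply_moves(dp=[[-0.5,0,2],[-0.5,0,4],[-0.5,0,4],[-0.5,0,4],[-0.5,0,4]], angular=[[0,0,0],[0,0,0],[0,0,0],[0,0,0],[0,0,0]], hand=[0.2,0.2,0.2,0.2,0.2])

```text
clock: 36.1
tcp_pos: [635.7, 194.8, 22.9]
eef_rot: [0.0, 0.0, 1.0, 0.0]
ft_force: [-7.4, -1.4, 17.9]
opening: 39.6
```

apply_moves(dp=[[0,0,-3],[0,0,-3],[0,0,-3],[0,0,-3],[0,0,-3]], angular=[[0,0,0],[0,0,0],[0,0,0],[0,0,0],[0,0,0]], hand=[0.8,0.8,0.8,0.8,0.8])

```text
clock: 36.6
tcp_pos: [635.4, 194.4, 22.9]
eef_rot: [-0.0, 0.0, 1.0, -0.0]
ft_force: [0.6, -0.3, 0.0]
opening: 69.8
```

apply_moves(dp=[[0,0,-30],[0,0,-70],[0,0,-110],[0,0,-145],[0,0,-178]], angular=[[0,0,0],[0,0,0],[0,0,0],[0,0,0],[0,0,0]], hand=[0.8,0.8,0.8,0.8,0.8])

```text
clock: 37.1
tcp_pos: [635.6, 194.5, 203.0]
eef_rot: [0.0, 0.0, 1.0, 0.0]
ft_force: [0.1, 0.4, -0.2]
opening: 70.3
```

apply_moves(dp=[[18,-3,0],[36,-6,0],[54,-9,0],[72,-13,0],[90,-16,0]], angular=[[0,0,8],[0,0,16],[0,0,24],[0,0,32],[0,0,40]], hand=[0.8,0.8,0.8,0.8,0.8])

```text
clock: 37.6
tcp_pos: [544.7, 178.3, 201.1]
eef_rot: [-0.0, 0.345, 0.939, -0.0]
ft_force: [-0.7, 0.9, 0.6]
opening: 70.3
```

apply_moves(dp=[[12,-14,0],[24,-28,0],[36,-42,0],[48,-56,0],[58.6,-69.4,0]], angular=[[0,0,8],[0,0,16],[0,0,24],[0,0,32],[0,0,40]], hand=[0.8,0.8,0.8,0.8,0.8])

```text
clock: 38.1
tcp_pos: [455.1, 163.0, 201.1]
eef_rot: [-0.0, 0.645, 0.764, -0.0]
ft_force: [0.2, -0.1, 0.4]
opening: 70.4
```

apply_moves(dp=[[0,0,0],[0,0,0],[0,0,0],[0,0,0],[0,0,0]], angular=[[0,0,5],[0,0,9.5],[0,0,9.5],[0,0,9.5],[0,0,9.5]], hand=[0.8,0.8,0.8,0.8,0.8])

```text
clock: 38.6
tcp_pos: [456.1, 163.1, 201.2]
eef_rot: [-0.0, 0.704, 0.711, -0.0]
ft_force: [-0.8, -0.5, 0.2]
opening: 70.1
```

```bash
python3 -c "
from tiles import *
tiles('w10')"
```

```text
[456.09808282 163.10892312 201.18105731] [[-0.01, 1.0], [1.0, 0.01]] [-0.56  0.19  0.1   2.03 -0.02  0.93 -0.44]
1 0.57 2839 px [323. 217.] ctr [456. 159.  18.] [[433.0, 181.0], [478.0, 181.0], [480.0, 136.0], [433.0, 136.0]]
2 0.61 145 px [350. 476.] ctr [ 486.7 -120.1   18. ] [[468.0, -124.0], [468.0, -117.0], [505.0, -117.0], [506.0, -123.0]]
```

apply_moves(dp=[[-1.5,0.5,45],[-1.5,0.5,90],[-1.5,0.5,130],[-1.5,0.5,155],[-1.5,0.5,169]], angular=[[0,0,0],[0,0,0],[0,0,0],[0,0,0],[0,0,0]], hand=[0.8,0.8,0.8,0.8,0.8])

```text
clock: 39.35
tcp_pos: [455.3, 161.0, 30.0]
eef_rot: [-0.001, 0.704, 0.71, -0.002]
ft_force: [-0.1, 0.5, -0.2]
opening: 70.4
```

apply_moves(dp=[[0,0,6],[0,0,11],[0,0,15],[0,0,17],[0,0,17]], angular=[[0,0,0],[0,0,0],[0,0,0],[0,0,0],[0,0,0]], hand=[0.8,0.8,0.8,0.8,0.8])

```text
clock: 39.85
tcp_pos: [456.9, 161.8, 15.6]
eef_rot: [0.0, 0.704, 0.71, 0.0]
ft_force: [-0.7, -0.4, 0.3]
opening: 70.5
```

apply_moves(dp=[[0,0,0],[0,0,0],[0,0,0],[0,0,0],[0,0,0]], angular=[[0,0,0],[0,0,0],[0,0,0],[0,0,0],[0,0,0]], hand=[0.4,0.4,0.4,0.4,0.4], newtons=20)

```text
clock: 40.35
tcp_pos: [456.7, 161.7, 15.4]
eef_rot: [0.0, 0.704, 0.71, 0.0]
ft_force: [0.7, -0.2, 3.0]
opening: 45.1
```

apply_moves(dp=[[0,0,0],[0,0,-5],[0,0,-20],[0,0,-50],[0,0,-90]], angular=[[0,0,0],[0,0,0],[0,0,0],[0,0,0],[0,0,0]], hand=[0.4,0.4,0.4,0.4,0.4])

```text
clock: 40.85
tcp_pos: [455.2, 161.0, 105.2]
eef_rot: [-0.001, 0.704, 0.71, -0.002]
ft_force: [1.3, 0.4, -0.3]
opening: 45.6
```

apply_moves(dp=[[-22,5,-15],[-44,11,-30],[-66,16,-30],[-87,22,-30],[-108,27,-30]], angular=[[0,0,-5],[0,0,-11],[0,0,-16],[0,0,-21],[0,0,-26.6]], hand=[0.4,0.4,0.4,0.4,0.4])

```text
clock: 41.35
tcp_pos: [484.6, 52.9, 135.7]
eef_rot: [0.0, 0.52, 0.854, 0.0]
ft_force: [0.7, 0.2, 0.1]
opening: 45.8
```

apply_moves(dp=[[-22,-5,0],[-43.5,-10,0],[-65,-15,0],[-87,-20,0],[-108.8,-24.5,0]], angular=[[0,0,-5],[0,0,-11],[0,0,-16],[0,0,-21],[0,0,-26.6]], hand=[0.4,0.4,0.4,0.4,0.4])

```text
clock: 41.85
tcp_pos: [512.1, -55.2, 135.4]
eef_rot: [-0.0, 0.31, 0.951, -0.0]
ft_force: [0.4, -0.1, -0.0]
opening: 45.3
```

apply_moves(dp=[[-21,-18,0],[-43,-36,0],[-64,-54,0],[-85.6,-71.2,0],[-85.6,-71.2,0]], angular=[[0,0,-6.6],[0,0,-13],[0,0,-20],[0,0,-26.6],[0,0,-26.6]], hand=[0.4,0.4,0.4,0.4,0.4])

```text
clock: 42.35
tcp_pos: [539.0, -167.0, 135.4]
eef_rot: [0.0, 0.086, 0.996, -0.001]
ft_force: [-0.2, 0.3, -0.2]
opening: 45.4
```

apply_moves(dp=[[0,0,0],[0,0,10],[0,0,20],[0,0,30],[0,0,40]], angular=[[0,0,0],[0,0,0],[0,0,0],[0,0,0],[0,0,0]], hand=[0.4,0.4,0.4,0.4,0.4])

```text
clock: 42.85
tcp_pos: [538.6, -161.4, 94.0]
eef_rot: [-0.001, 0.084, 0.996, 0.0]
ft_force: [-0.2, -0.2, -0.7]
opening: 45.4
```

```bash
python3 -c "
from h import *
s=read_state(); print(s['tcp_pos'],s['opening'],Rt(s).round(3).tolist()); c=cams.camera('wrist'); cv2.imwrite('pics/w11.png',c['img'])"
```

```text
[ 538.59910865 -161.44236929   93.96461046] 45.384264886254606 [[-0.986, 0.168, -0.001], [0.168, 0.986, 0.0], [0.001, 0.0, -1.0]]
```

View pics/w11.png

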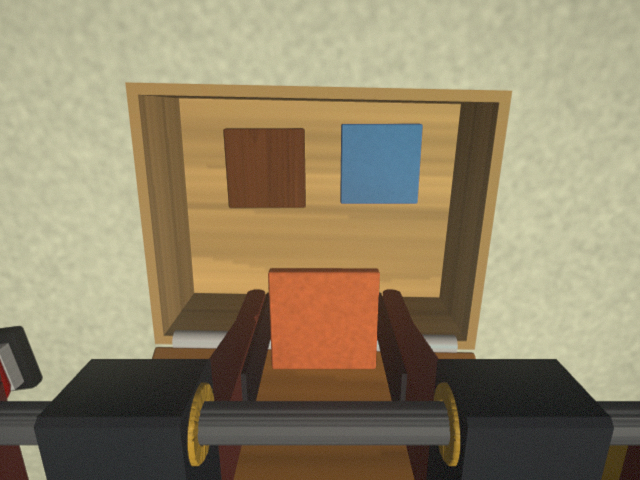

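Brown and blue are flat in the box, and terracotta is over the free back half at local x of about +27. Lowering.

apply_moves(dp=[[0,0,20],[0,0,42],[0,0,62],[0,0,74],[0,0,81]], angular=[[0,0,0],[0,0,0],[0,0,0],[0,0,0],[0,0,0]], hand=[0.4,0.4,0.4,0.4,0.4])

```text
clock: 43.4
tcp_pos: [538.5, -162.0, 13.1]
eef_rot: [-0.001, 0.085, 0.996, 0.0]
ft_force: [0.3, -0.1, -0.2]
opening: 45.6
```

apply_moves(dp=[[0,0,0],[0,0,1],[0,0,1],[0,0,1],[0,0,1]], angular=[[0,0,0],[0,0,0],[0,0,0],[0,0,0],[0,0,0]], hand=[0.4,0.4,0.68,0.68,0.68])

```text
clock: 43.9
tcp_pos: [539.4, -162.4, 13.8]
eef_rot: [0.001, 0.085, 0.996, -0.0]
ft_force: [-0.3, 0.3, -0.3]
opening: 59.4
```

apply_moves(dp=[[0,0,0],[0,0,-30],[0,0,-70],[0,0,-110],[0,0,-150]], angular=[[0,0,0],[0,0,0],[0,0,0],[0,0,0],[0,0,0]], hand=[0.68,0.68,0.68,0.68,0.68])

```text
clock: 44.4
tcp_pos: [538.7, -162.2, 164.9]
eef_rot: [-0.0, 0.085, 0.996, 0.0]
ft_force: [0.6, 0.3, 0.8]
opening: 59.8
```

apply_moves(dp=[[0,0,-20],[0,0,-45],[0,0,-80],[0,0,-105],[0,0,-105]], angular=[[0,0,0],[0,0,0],[0,0,0],[0,0,0],[0,0,0]], hand=[1,1,1,1,1])

```text
clock: 44.9
tcp_pos: [541.0, -162.7, 272.3]
eef_rot: [0.004, 0.085, 0.996, -0.0]
ft_force: [0.7, 0.2, -0.4]
opening: 87.6
```

```bash
python3 -c "
from h import *
s=read_state(); print(s['tcp_pos'],s['opening'],Rt(s).round(3).tolist()); c=cams.camera('wrist'); cv2.imwrite('pics/w12.png',c['img'])
for k in ['flap_bar','flap_hinge']: print(k,pinpoint(k,c)[:2])
t=cams.camera('top'); print([(k,[d['at'] for d in pinpoint(k,t)]) for k in ['flap_bar','flap_hinge']])"
```

```text
[ 540.97162516 -162.71423085  272.30762382] 87.59272892955646 [[-0.986, 0.169, 0.007], [0.169, 0.986, -0.001], [-0.007, -0.0, -1.0]]
flap_bar [{'at': [725.9, -148.9, 63.9], 'conf': 0.66}]
flap_hinge []
[('flap_bar', [[723.7, -149.1, 63.3], [129.6, 336.8, 68.0], [656.7, -188.5, 197.2]]), ('flap_hinge', [[279.7, 298.4, 62.0], [345.5, -248.4, 60.9], [865.4, -216.6, 62.6], [574.6, -171.2, 65.2], [509.7, -161.1, -1.7]])]
```

View pics/w12.png

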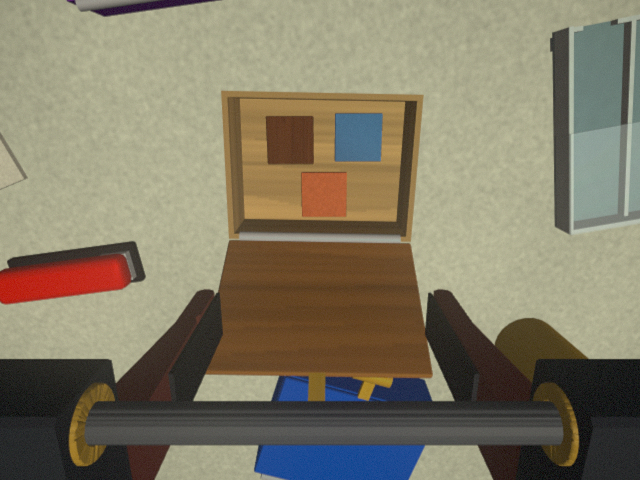

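All three tiles are in the box and the flap is open. Now gripping the flap bar at about (657,-188,196).

apply_moves(dp=[[-24,-1,5],[-48,-2,10],[-72,-3,16],[-95,-4,22],[-118.7,-5.5,22]], angular=[[0,0,0.3],[0,0,0.6],[0,0,0.9],[0,0,1.3],[0,0,1.3]], hand=[1,1,1,1,1])

```text
clock: 45.7
tcp_pos: [655.0, -187.5, 243.9]
eef_rot: [-0.002, 0.096, 0.995, 0.0]
ft_force: [-0.3, 0.4, -0.0]
opening: 88.1
```

apply_moves(dp=[[0,0,0],[0,0,0],[0,0,0],[0,0,0],[0,0,0]], angular=[[0,0,0],[0,0,0],[0,0,0],[0,0,0],[0,0,0]], hand=[1,1,1,1,1])

```text
clock: 46.2
tcp_pos: [654.6, -187.6, 246.6]
eef_rot: [0.0, 0.096, 0.995, 0.0]
ft_force: [-0.7, 0.9, 0.0]
opening: 87.5
```

```bash
python3 -c "
from h import *
s=read_state(); print(s['tcp_pos'],to_tool([657,-188,179],s))
c=cams.camera('wrist'); e,r=wcam(c,s); cv2.imwrite('pics/w13.png',c['img'])
c=cams.camera('scene'); cv2.imwrite('pics/s13.png',cv2.resize(c['img'][130:290,220:380],(640,640),interpolation=cv2.INTER_CUBIC))
for q in [(657,-188,196),(576.3,-170,61)]:
  p=Q(c['rotation']).T@(np.array(q)-c['eye']); u=np.array([p[0]/p[2]*c['fx']+c['cx'],p[1]/p[2]*c['fy']+c['cy']]); print(q,(u-[220,130])*4)
"
```

```text
[ 654.5696564  -187.63765821  246.61351271] [-2.44354228  0.10751911 67.6139224 ]
(657, -188, 196) [103.17093272 246.37790154]
(576.3, -170, 61) [237.98318159 340.42584605]
```

View pics/s13.png

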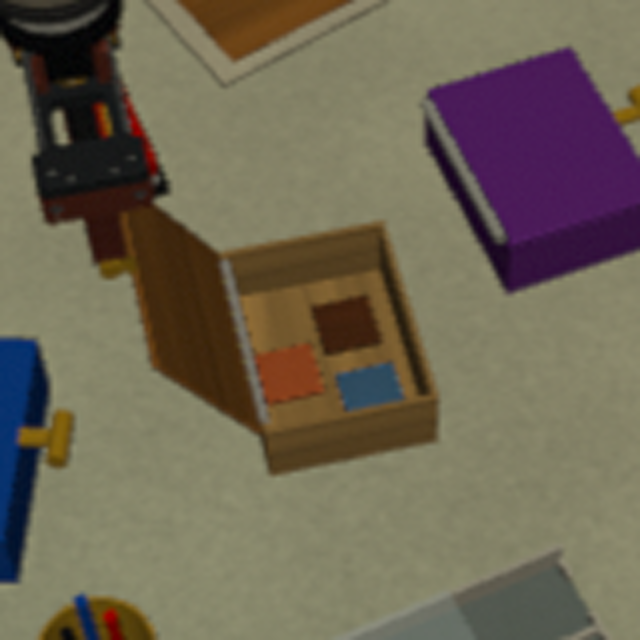

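The projected bar position, (103,246) px, agrees with the bar in view. Descending and gripping.

apply_moves(dp=[[-2.5,0,18],[-2.5,0,36],[-2.5,0,52],[-2.5,0,62],[-2.5,0,67.5]], angular=[[0,0,0],[0,0,0],[0,0,0],[0,0,0],[0,0,0]], hand=[1,1,1,1,1])

```text
clock: 46.8
tcp_pos: [657.0, -188.1, 177.6]
eef_rot: [-0.001, 0.096, 0.995, 0.0]
ft_force: [-0.5, -0.7, -0.8]
opening: 87.4
```

apply_moves(dp=[[0,0,0],[0,0,0],[0,0,0],[0,0,0],[0,0,0]], angular=[[0,0,0],[0,0,0],[0,0,0],[0,0,0],[0,0,0]], hand=[0.2,0.2,0.2,0.2,0.2], newtons=30)

```text
clock: 47.3
tcp_pos: [657.8, -188.2, 179.2]
eef_rot: [0.0, 0.096, 0.995, -0.0]
ft_force: [0.1, -0.2, 0.1]
opening: 51.5
```

apply_moves(dp=[[0,0,0],[0,0,0],[0,0,0],[0,0,0],[0,0,0]], angular=[[0,0,0],[0,0,0],[0,0,0],[0,0,0],[0,0,0]], hand=[0.2,0.2,0.2,0.2,0.2])

```text
clock: 47.8
tcp_pos: [657.7, -188.1, 178.9]
eef_rot: [0.0, 0.096, 0.995, 0.0]
ft_force: [0.9, -0.6, 0.7]
opening: 39.7
```

```bash
python3 - <<'E'
import numpy as np
def P(t): return np.c_[158*np.cos(t)-3*np.sin(t),0*t,-(158*np.sin(t)+3*np.cos(t))]
t=np.r_[2.1-np.arange(0,36)*0.06,0]; t=t[t>=0]; p=P(t); print(len(t))
for k in range(0,len(t)-1,5): print(t[k].round(2),(p[k+1:k+6]-p[k]).round(1).tolist())
E
```

```text
37
2.1 [[8.2, 0.0, -4.7], [16.7, 0.0, -8.9], [25.5, 0.0, -12.6], [34.4, 0.0, -15.7], [43.5, 0.0, -18.3]]
1.8 [[9.3, 0.0, -2.1], [18.6, 0.0, -3.5], [28.1, 0.0, -4.5], [37.5, 0.0, -4.8], [47.0, 0.0, -4.6]]
1.5 [[9.4, 0.0, 0.8], [18.8, 0.0, 2.1], [28.1, 0.0, 4.0], [37.3, 0.0, 6.5], [46.3, 0.0, 9.5]]
1.2 [[8.8, 0.0, 3.5], [17.4, 0.0, 7.6], [25.7, 0.0, 12.1], [33.7, 0.0, 17.2], [41.4, 0.0, 22.7]]
0.9 [[7.4, 0.0, 6.0], [14.4, 0.0, 12.4], [20.9, 0.0, 19.2], [27.1, 0.0, 26.4], [32.8, 0.0, 33.9]]
0.6 [[5.3, 0.0, 7.9], [10.1, 0.0, 16.1], [14.3, 0.0, 24.5], [18.1, 0.0, 33.2], [21.3, 0.0, 42.1]]
0.3 [[2.7, 0.0, 9.1], [4.9, 0.0, 18.3], [6.4, 0.0, 27.7], [7.5, 0.0, 37.1], [7.9, 0.0, 46.6]]
0.0 [[0.0, 0.0, 0.0]]
```

apply_moves(dp=[[8.2,0,-4.7],[16.7,0,-8.9],[25.5,0,-12.6],[34.4,0,-15.7],[43.5,0,-18.3]], angular=[[0,0,0],[0,0,0],[0,0,0],[0,0,0],[0,0,0]], hand=[0.2,0.2,0.2,0.2,0.2])

```text
clock: 48.3
tcp_pos: [613.9, -179.7, 197.4]
eef_rot: [0.0, 0.096, 0.995, -0.0]
ft_force: [2.3, -0.4, -1.4]
opening: 39.4
```

apply_moves(dp=[[9.3,0,-2.1],[18.6,0,-3.5],[28.1,0,-4.5],[37.5,0,-4.8],[47,0,-4.6]], angular=[[0,0,0],[0,0,0],[0,0,0],[0,0,0],[0,0,0]], hand=[0.2,0.2,0.2,0.2,0.2])

```text
clock: 48.8
tcp_pos: [568.4, -171.1, 202.4]
eef_rot: [0.001, 0.096, 0.995, -0.0]
ft_force: [1.6, -0.9, 3.6]
opening: 39.9
```

apply_moves(dp=[[9.4,0,0.8],[18.8,0,2.1],[28.1,0,4],[37.3,0,6.5],[46.3,0,9.5]], angular=[[0,0,0],[0,0,0],[0,0,0],[0,0,0],[0,0,0]], hand=[0.2,0.2,0.2,0.2,0.2])

```text
clock: 49.3
tcp_pos: [522.7, -162.3, 193.2]
eef_rot: [0.0, 0.096, 0.995, -0.0]
ft_force: [-1.7, -1.5, 8.6]
opening: 39.6
```

apply_moves(dp=[[8.8,0,3.5],[17.4,0,7.6],[25.7,0,12.1],[33.7,0,17.2],[41.4,0,22.7]], angular=[[0,0,0],[0,0,0],[0,0,0],[0,0,0],[0,0,0]], hand=[0.2,0.2,0.2,0.2,0.2])

```text
clock: 49.8
tcp_pos: [480.4, -154.2, 169.4]
eef_rot: [-0.001, 0.096, 0.995, -0.0]
ft_force: [-3.6, -0.9, 5.6]
opening: 39.5
```

apply_moves(dp=[[7.4,0,6],[14.4,0,12.4],[20.9,0,19.2],[27.1,0,26.4],[32.8,0,33.9]], angular=[[0,0,0],[0,0,0],[0,0,0],[0,0,0],[0,0,0]], hand=[0.2,0.2,0.2,0.2,0.2])

```text
clock: 50.3
tcp_pos: [447.9, -148.0, 134.7]
eef_rot: [-0.002, 0.096, 0.995, -0.0]
ft_force: [-4.3, -1.7, 2.9]
opening: 39.9
```

apply_moves(dp=[[5.3,0,7.9],[10.1,0,16.1],[14.3,0,24.5],[18.1,0,33.2],[21.3,0,42.1]], angular=[[0,0,0],[0,0,0],[0,0,0],[0,0,0],[0,0,0]], hand=[0.2,0.2,0.2,0.2,0.2])

```text
clock: 50.8
tcp_pos: [427.3, -144.1, 92.4]
eef_rot: [-0.002, 0.096, 0.995, -0.0]
ft_force: [-3.8, -4.1, 1.3]
opening: 39.5
```

apply_moves(dp=[[1.4,0,4.5],[2.7,0,9.1],[3.9,0,13.7],[4.9,0,18.3],[5.7,0,23]], angular=[[0,0,0],[0,0,0],[0,0,0],[0,0,0],[0,0,0]], hand=[0.2,0.2,0.2,0.2,0.2])

```text
clock: 51.3
tcp_pos: [421.9, -143.0, 69.6]
eef_rot: [-0.002, 0.096, 0.995, -0.0]
ft_force: [-5.0, -3.3, 0.6]
opening: 39.8
```

apply_moves(dp=[[0.8,0,4.5],[1.5,0,9],[1.8,0,13.5],[2,0,17.5],[2.2,0,20.5]], angular=[[0,0,0],[0,0,0],[0,0,0],[0,0,0],[0,0,0]], hand=[0.2,0.2,0.2,0.2,0.2])

```text
clock: 51.8
tcp_pos: [419.9, -142.6, 49.1]
eef_rot: [-0.002, 0.096, 0.995, -0.0]
ft_force: [-4.5, -3.8, 0.9]
opening: 39.4
```

Nearly shut; easing the last millimetres until the force rises.

apply_moves(dp=[[0,0,1],[0,0,2],[0,0,3],[0,0,4],[0,0,5]], angular=[[0,0,0],[0,0,0],[0,0,0],[0,0,0],[0,0,0]], hand=[0.2,0.2,0.2,0.2,0.2])

```text
clock: 52.3
tcp_pos: [419.8, -142.7, 44.3]
eef_rot: [-0.002, 0.096, 0.995, -0.0]
ft_force: [-3.7, -3.0, 0.2]
opening: 39.8
```

apply_moves(dp=[[0,0,1],[0,0,2],[0,0,3],[0,0,4],[0,0,5]], angular=[[0,0,0],[0,0,0],[0,0,0],[0,0,0],[0,0,0]], hand=[0.2,0.2,0.2,0.2,0.2])

```text
clock: 52.8
tcp_pos: [419.9, -142.6, 39.4]
eef_rot: [-0.001, 0.096, 0.995, -0.0]
ft_force: [-4.9, -2.2, 2.5]
opening: 39.5
```

```bash
python3 -c "
from h import *
s=read_state(); print(s['tcp_pos'],s['ft_force'],s['wrist_torque'])
c=cams.camera('wrist'); d=cams.camera('scene'); cv2.imwrite('pics/x14.png',np.hstack([cv2.resize(c['img'],(400,300)),cv2.resize(d['img'][150:270,240:400],(400,300),interpolation=cv2.INTER_CUBIC)]))
print([(x['at'],x['conf']) for x in pinpoint('flap_bar',d)])"
```

```text
[ 419.93234375 -142.63532802   39.3754915 ] [-4.92413015 -2.19591498  2.47916249] [-0.71322968  0.85978757  0.07064941]
[([125.1, 336.9, 67.0], 0.92), ([188.2, -241.9, 66.6], 0.87), ([420.7, -141.6, 57.3], 0.71), ([721.7, -146.6, 63.7], 0.67)]
```

View pics/x14.png

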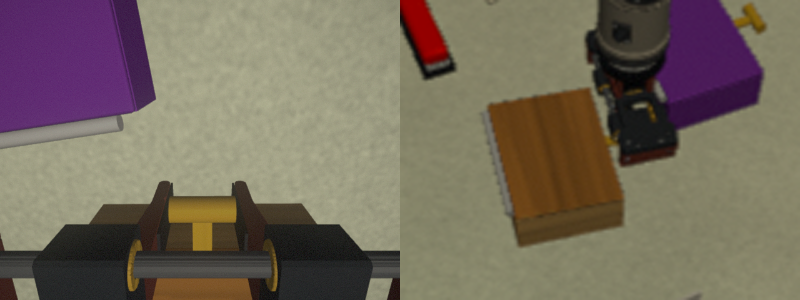

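apply_moves(dp=[[0,0,1],[0,0,2],[0,0,3],[0,0,3],[0,0,3]], angular=[[0,0,0],[0,0,0],[0,0,0],[0,0,0],[0,0,0]], hand=[0.2,0.2,0.2,0.2,0.2])

```text
clock: 53.45
tcp_pos: [420.1, -142.7, 36.5]
eef_rot: [-0.001, 0.096, 0.995, -0.0]
ft_force: [-4.7, -3.2, 2.7]
opening: 39.5
```

```bash
python3 -c "
from h import *
a=cv2.imread('pics/scene0.png'); b=cams.camera('scene')['img']
m=cv2.absdiff(a,b).max(2); 
for r in range(180,250,5): print(r,m[r,270:335:4])
g=lambda i: cv2.cvtColor(i[185:240,272:312],cv2.COLOR_BGR2GRAY).astype(np.float32)
print(cv2.phaseCorrelate(g(a),g(b)))
a=cv2.imread('pics/top0.png'); b=cams.camera('top')['img']; cv2.imwrite('pics/top15.png',b)
"
```

```text
180 [  4   3   3   3   3   3   4   3   4   3   4   3 111 114 123 126  69]
185 [  4   3   3   5   3   3   4   3   5   7  36  34  67  70 104 128 118]
190 [  4   4   4  12  16   4   2   1   3   4   3   4   5  62 101 104 113]
195 [  3   4   2   1   3   2   3   1   4   3   2   3   9  11  96 101 109]
200 [  4   1   2   3   2   2   2   3   5   3   2   2   3  16 104 100 106]
205 [ 4  4  3  3  3  3  1  3  2  2  1  3  2 12 73 81 92]
210 [ 4  4  4  2  2  4  3  2  3  2  4  5  1  6  3 95 80]
215 [  3   3   2   2   3   4   2   3   5   3   3   4   2   4   5 107  89]
220 [ 3  4  3  6  4  2  2  3  3  3  2  2  2  2 13  4  4]
225 [3 4 4 3 3 3 4 2 2 3 5 3 4 2 5 4 4]
230 [ 4  4  3  3  3  3  3  2  3  3  2  2  5  9 20  4  4]
235 [ 5  3  4  1  2  3  2  5 18  3  3  2  3  3  2  4  3]
240 [4 4 4 4 3 2 3 1 2 3 2 3 2 2 4 3 3]
245 [3 4 4 5 3 2 2 2 3 4 3 4 3 3 4 3 2]
((-0.08597785048426232, 0.1024125767397912), 0.9751796263456345)
```

The box region of the scene picture matches the initial shut-flap picture (shift about 0.1 px), so the flap is shut. Releasing and backing off.

apply_moves(dp=[[0,0,0],[0,0,0],[0,0,0],[0,0,0],[0,0,0]], angular=[[0,0,0],[0,0,0],[0,0,0],[0,0,0],[0,0,0]], hand=[1,1,1,1,1])

```text
clock: 54.05
tcp_pos: [422.0, -142.1, 37.0]
eef_rot: [0.0, 0.096, 0.995, 0.0]
ft_force: [-0.2, -0.3, -0.5]
opening: 76.0
```

apply_moves(dp=[[0,0,-20],[0,0,-55],[0,0,-95],[0,0,-140],[0,0,-180]], angular=[[0,0,0],[0,0,0],[0,0,0],[0,0,0],[0,0,0]], hand=[1,1,1,1,1])

```text
clock: 54.55
tcp_pos: [421.7, -142.2, 219.1]
eef_rot: [0.0, 0.096, 0.995, 0.0]
ft_force: [0.4, -0.1, 0.0]
opening: 87.8
```

apply_moves(dp=[[0,30,0],[0,60,0],[0,100,0],[0,140,0],[0,180,0]], angular=[[0,0,0],[0,0,0],[0,0,0],[0,0,0],[0,0,0]], hand=[1,1,1,1,1])

```text
clock: 55.05
tcp_pos: [456.2, 35.9, 217.1]
eef_rot: [0.0, 0.096, 0.995, 0.0]
ft_force: [1.2, 0.4, 0.1]
opening: 88.0
```

```bash
python3 -c "
from h import *
s=read_state(); print(s['tcp_pos'],s['ft_force'])
a=cv2.imread('pics/scene0.png'); b=cams.camera('scene'); i=b['img']; cv2.imwrite('pics/s16.png',i)
m=cv2.absdiff(a,i).max(2); 
for n,(y0,y1,x0,x1) in dict(box=(185,248,270,340),tray=(265,375,298,405),bag=(375,470,305,405),pot=(275,320,225,265),stapler=(140,182,235,265)).items(): print(n,(m[y0:y1,x0:x1]>25).sum())
for k in ['flap_bar','pen_pot','stapler','handbag','tray_bar']: print(k,[(np.round(x['at']),round(x['conf'],2)) for x in pinpoint(k,b)][:4])"
```

```text
[456.19692553  35.9115682  217.13598947] [1.19195341 0.35053712 0.07841726]
box 54
tray 515
bag 0
pot 0
stapler 0
flap_bar [(array([ 419., -141.,   62.]), 0.94), (array([124., 335.,  65.]), 0.89), (array([ 721., -145.,   66.]), 0.86), (array([ 191., -244.,   68.]), 0.81)]
pen_pot [(array([758.,  42.,  -3.]), 0.72)]
stapler [(array([ 578., -440.,   -1.]), 0.89)]
handbag [(array([645., 448.,   5.]), 0.58)]
tray_bar [(array([632., 196.,  40.]), 0.81), (array([426., 192.,  11.]), 0.45)]
```

View pics/s16.png

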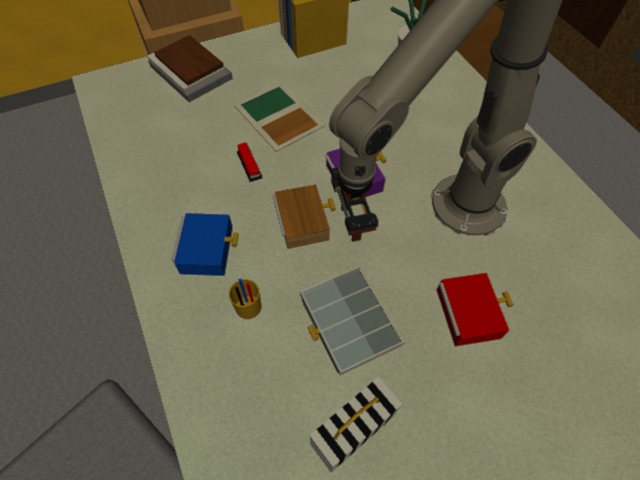

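```bash
python3 -c "
from h import *
print(ctrl.finish_job())"
```

```text
the job is handed in; nothing more can be done
None
```

The job is handed in: all three tiles (wood-brown, blue and terracotta) are in the wooden box and the flap is shut. I saw no marble tile at any point. The run took about 55 s of the 210 s.

- **Order of work:** I tipped the tray, lowered it flat, opened the flap, and carried the tiles over. The terracotta tile was knocked half under the cover before I reached it, so I tipped the tray a second time to bring it back to the stop.
- **Flap closing:** the flap took 3 s or more to come down. The forces fit the hand sliding about 10 mm down the bar on the way, because I had to go that much lower than expected. A slam would have shown a sharp force when I pressed on, and none came, but I have no direct measurement of the flap's speed.
- **Last checks:** the last view inside the box showed all three tiles lying flat. The scene picture taken while the bar was still held matched the initial shut-flap picture to about 0.1 px. After release, the flap bar was found at its shut place within about 2 mm. The pen pot, stapler and handbag areas showed no changed pixels, and the tray lies flat and empty. The wrist force was about 1 N with the arm clear. None of these checks failed.

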